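# Put the tasting crispbread away under its cover and clamp it

## Task

The tasting is over: put the crispbread away. Swing the wire bail of the tray open, right up and back past upright; stack all the crispbread slabs that lie on the table flat and squarely, one on another, lengthwise on the wooden stand in the tray; then set the blue cover over the pile so that it sits down inside the tray's rim, and swing the bail all the way down over it. Leave the loaf, the roll, the jars and the knife where they are.

Things in the scene. Friction and masses are not known exactly. Their poses are not given: they have to be found in the camera images.
- slab0: brown crispbread slab with dark dimples, a rigid box 90 x 55 x 10 mm (its x, y, z), 60 g; all slabs are alike. Origin: centre of its underside, z up, x along its 90 mm length. Starts flat on the table. May be absent (then None): 3 to 5 slabs are present
- slab1: brown crispbread slab with dark dimples, a rigid box 90 x 55 x 10 mm (its x, y, z), 60 g; all slabs are alike. Origin: centre of its underside, z up, x along its 90 mm length. Starts flat on the table. May be absent (then None): 3 to 5 slabs are present
- slab2: brown crispbread slab with dark dimples, a rigid box 90 x 55 x 10 mm (its x, y, z), 60 g; all slabs are alike. Origin: centre of its underside, z up, x along its 90 mm length. Starts flat on the table. May be absent (then None): 3 to 5 slabs are present
- slab3: brown crispbread slab with dark dimples, a rigid box 90 x 55 x 10 mm (its x, y, z), 60 g; all slabs are alike. Origin: centre of its underside, z up, x along its 90 mm length. Starts flat on the table. May be absent (then None): 3 to 5 slabs are present
- slab4: brown crispbread slab with dark dimples, a rigid box 90 x 55 x 10 mm (its x, y, z), 60 g; all slabs are alike. Origin: centre of its underside, z up, x along its 90 mm length. Starts flat on the table. May be absent (then None): 3 to 5 slabs are present
- tray: aluminium base tray, fixed to the table, 154 x 120 mm (x, y). Origin: centre of its underside, z up. Floor top at z = 6 mm; rim 5 mm thick, top at z = 12 mm (inside 144 x 110 mm: 6 mm play round the cover). In the middle a dark wooden stand 70 x 36 mm, top at z = 30 mm. Two dark posts 12 x 8 mm, 108 mm tall, at x = +92, y = +-36 mm (outside the tray, far side from the robot) carry the bail
- stand_top (a point): centre of the top of the wooden stand, 30 mm above the tray's origin, axes as the tray's. The stand is smaller than a slab; slabs lie on it lengthwise (slab x along tray x), overhanging 10 mm at each end and 9.5 mm at each side
- cover: blue cover, a box open below, outside 132 x 98 x 90 mm (x, y, z), walls and top 4 mm, 0.28 to 0.46 kg, upright on the table. Origin: centre of its lower rim, z up. On top, in the middle, a wooden bar handle 52 mm along x, 16 mm across (y), z = 90 to 120 mm. Seated, it stands on the tray floor, long side along the tray's, origin 6 mm above the tray's; five slabs then have 6 mm left above
- bail (a joint): angle of the wire bail (clamp), rad. 0: down, level, its legs 1 mm above the seated cover's top, one each side of the handle; 1.57: upright; 2.0: limit, leaning away from the robot. Starts at 0 to 0.5, over the empty tray. 80 g, friction 0.12 N m: it stays where left; its front bar moves with 1 to 3 N. It cannot close over a cover that is not seated
- bail_bar (a point): middle of the bail's front cross bar (red sleeve 13 mm thick, 52 mm long, look only: the solid bar is 8 mm thick), 185 mm from the hinge, along tray y from -36 to +36 mm between the two 8 mm legs. At angle a: tray x = 92 - 185 cos(a), z = 101 + 185 sin(a) mm; down, it is 27 mm in front of the seated cover
- bail_hinge (a point): middle of the bail's hinge axis, at tray x = 92, y = 0, z = 101 mm; the axis runs along tray y
- roll: small pale round bread roll, 74 mm across, 43 mm high, lying among the slabs; leave it. Origin: centre of its underside
- loaf: brown loaf, 125 x 80 x 66 mm; leave it. Origin: centre of its underside
- knife: bread knife with blue handle, 320 mm long, lying beyond the tray; leave it. Origin: where the blade meets the handle
- jam: jam jar with red lid, 60 mm across, 75 mm high; leave it. Origin: centre of its underside
- honey: honey jar with brass lid, 56 mm across, 85 mm high; leave it. Origin: centre of its underside
Not all that is in view belongs to the job. What is meant by the cover is not green, and is the smaller of those in its own colour.

How it is judged:
On the way, in this order (a step that is already met when the one before it is completed fails the run):
1. the bail is swung open past upright (value of joint bail above 1.5 rad), for 0.2 s.
2. all slabs present lie in a square pile on the stand (horizontal distance between each of slab0, slab1, slab2, slab3, slab4 and stand_top below 0.01 m and z of each of slab0, slab1, slab2, slab3, slab4 in the frame of tray above 0.026 m and angle between the z axis of each of slab0, slab1, slab2, slab3, slab4 and the z axis of tray, either way round below 0.06 rad and angle between the x axis of each of slab0, slab1, slab2, slab3, slab4 and the x axis of tray, either way round below 0.15 rad), for 0.2 s.
3. the cover is seated in the tray over the pile (z of cover in the frame of tray below 0.009 m and horizontal distance between cover and tray below 0.012 m and angle between cover's own z axis and vertical below 0.04 rad), for 0.2 s.
4. the bail is down over the cover (value of joint bail below 0.05 rad), for 0.2 s.
At the end, for the whole second after the job is handed in: each slab present lies flat (0.06 rad) in the pile on the stand, centred within 10 mm, lengthwise within 0.15 rad; the cover stands upright on the tray floor inside the rim (origin below 9 mm, within 12 mm of centre); bail below 0.05 rad; all at rest (all of step 2 and all of step 3 and value of joint bail below 0.05 rad and linear speed of each of slab0, slab1, slab2, slab3, slab4, cover below 0.02 m/s); the robot touches nothing.
It fails at once if the bread roll, the loaf, a jar or the bread knife is shoved away (more than 40 mm) or the loaf, roll or a jar is tipped over (distance of any of roll, loaf, jam, honey, knife from where it was at the start of the episode above 0.04 m or angle between any of roll, loaf, jam, honey's own z axis and vertical above 0.6 rad).
Of slab0, slab1, slab2, slab3, slab4 only 3 to 5 are there at a start; the rules pass over those that are not, and their reading is None.
At some moment in a run one of cover may be knocked a few centimetres aside while the robot is not near it.
It also fails if it takes over 210 s, if anything falls off the work surface, if the arm or the gripper's body presses on something with over 40 N, if the wrist force passes 120 N, or if a joint passes its speed limit or range.

## Robot

A 6-joint arm with a two-finger parallel gripper is mounted at the origin on the work surface. World frame = base frame: x ahead of the robot, y to its left, z up, the work surface at z = 0. Lengths are in m, angles in rad, forces in N, time in s.
With the tool pointing down it reaches from about 0.275 to 0.825 m from the base axis. Payload 4.9 kg.
Tool frame: the origin (TCP) lies at the very end of the fingers, on their centre line; the grasp point (between the pads) lies 19 mm behind it; x points along the fingers, z is the direction in which the jaws open and shut, and the axes are right-handed (so a half turn about x gives the same grasp; the last joint's range is limited). The gripper opens to 85 mm and grips with 20 to 120 N. Pads are 22 mm wide; open, the fingers measure 114 mm over their backs; the gripper's body (76 mm by 85 mm) begins 54 mm behind the grasp point. The pads swing forward as they close: fully open they stand 13 mm farther back than shut.
Start: joints at [0.987, 0.326, -0.193, 1.052, 0, 1.437], TCP at [0.239, 0.495, 0.21] pointing down, gripper open.
Joint ranges: [-2.65, 2.65], [-0.97, 1.79], [-1.3, 1.35], [-1.93, 2.1], [-1.47, 1.37], [-3.14, 3.14]. Speed limits (rad/s): [2.57, 2.57, 3.14, 3.14, 3.14, 3.14].

## Interface

Orientations are given as a 3x3 rotation matrix whose columns are the frame's x, y, z axes.
In Python, from cell import * gives the robot as it stands.
- The arm moves only by the tool arm_command, never from a script. Its arguments are lists of equal length, an entry for each row: "xyz": the shift along the world's x, y, z in mm, a list of three; "spin": the turn about the world's z in degrees; "hand": the opening in per cent of the stroke, from 0 (shut) to 100 (fully open). In form: {"xyz": [[x, y, z], ...], "spin": [spin, ...], "hand": [hand, ...]}. A call has 1 to 10 rows; each row shifts and turns the pose as measured when the row begins; what a row does not reach is not made up. A row lasts 1/8 s, in which the tool goes at most 62.5 mm and 10.7 degrees, less where a joint would pass 70% of its speed; a pose out of reach is approached as far as the arm can. A call is refused whole if a number of a shift passes 62.5 or a number of a turn 10.7, either way. A call with a gripper value outside its range is refused whole. The fingers move at their own pace and stop on an object; the grip force is fixed at half the most. Time passes only in rows, so rows that do not move let the fingers close. It gives the time, the measured TCP pose, the force and the opening at its end, in the units of the state.
- get_state(): the state, without advancing time (a new reading comes with each control period).
- camera(name): name is "scene" or "top"; returns a dict with "frame" (400x640x3 uint8, red, green, blue), "fx", "fy", "cx", "cy" (pixels), "k1" (the pictures are not rectified: a ray, as slopes to the right and down, at radius r is drawn at 1 + k1 r^2 times it, then the intrinsics apply), "cam_to_world" (4x4, takes a point from camera to world coordinates). Camera axes: x right, y up, looking along -z (the intrinsics and any distortion apply to the point x, -y, -z); pixel columns grow to the right and rows downward; lengths in m; the calibration is good to about 2 mm. A picture is of the moment at which its call begins. There is no depth.
- finish_job(): hands the job in, once; it reports no verdict.
The state is a dict: "t": time; "joint_pos": joint angles; "joint_vel": joint speeds; "joint_torque": joint torques, N m; "position": TCP position; "ee_rot": TCP orientation; "wrist_force": force on the tool from outside, world axes, zero at the start; "wrist_torque": the same for the moment, N m; "gripper_width": finger opening in m.
Only numpy, scipy, OpenCV 4.12 (cv2) and the standard library are available. Lean on these libraries where they do the work, as an engineer would, in place of code of your own. Each camera call takes 0.05 s, during which the arm holds its last target.

## Working session

There is one attempt and no reset: what is moved stays moved. The work goes in short steps, Python scripts to look and compute and a tool call to move; the robot and the scene stay as the last step left them, time stands still between calls to the robot, and variables do not carry over. Pictures are saved under pics/ and viewed, and the job is handed in when it is done.

Besides the shell and the picture viewer there is one more tool, called after "Call:" as name([rows], argument=value, ...), one row to a line, values as JSON. arm_command: Moves the arm, as the interface text tells. Its arguments: {"type":"object","properties":{"xyz":{"type":"array"},"spin":{"type":"array"},"hand":{"type":"array"}},"required":["xyz","spin","hand"]}

```bash
ls; mkdir -p pics; python3 - <<'E'
from cell import *
import cv2
for n in ("scene","top"):
    c=camera(n); cv2.imwrite(f"pics/{n}0.png",c["frame"][:,:,::-1]); print(n,c["fx"],c["fy"],c["cx"],c["cy"],c["k1"]); print(c["cam_to_world"])
s=get_state(); print(s)
E
```

```text
pics
scene 448.11264820304825 448.11264820304825 317.0221901993641 192.8413584579241 -0.11686865989391593
[[-0.48193129 -0.66123541  0.57489996  1.08081867]
 [ 0.87617983 -0.36903415  0.3100366   0.35032217]
 [ 0.00715054  0.65313209  0.75721023  0.94040365]
 [ 0.          0.          0.          1.        ]]
top 516.1489916995604 516.1489916995604 318.7945515971305 203.67498510707827 -0.1460783863664099
[[-2.72748041e-02  9.92467741e-01 -1.19431440e-01  3.18279881e-01]
 [-9.99627476e-01 -2.71985798e-02  2.26850320e-03  1.93334327e-03]
 [-9.96949300e-04  1.19448822e-01  9.92839859e-01  1.34460877e+00]
 [ 0.00000000e+00  0.00000000e+00  0.00000000e+00  1.00000000e+00]]
{'t': 0.1, 'joint_pos': array([ 9.86765254e-01,  3.26903663e-01, -1.93448015e-01,  1.05202400e+00,
       -4.12923961e-06,  1.43660761e+00]), 'joint_vel': array([ 1.38010210e-03, -7.90287351e-04,  1.79372256e-03, -3.33969537e-05,
        8.04355237e-05,  1.32317719e-04]), 'joint_torque': array([ 1.29854387e-03, -4.44238865e+01,  2.63039088e+01,  7.85474957e-03,
       -9.39366737e-05, -1.67126387e-05]), 'position': array([0.23883388, 0.49483014, 0.20917533]), 'ee_rot': array([[-8.67395924e-04, -9.00515572e-01,  4.34822898e-01],
       [-1.31984570e-03,  4.34823714e-01,  9.00514628e-01],
       [-9.99998753e-01,  2.07203587e-04, -1.56570592e-03]]), 'wrist_force': array([ 0.143312  , -0.01519148, -0.01572694]), 'wrist_torque': array([-0.01219672, -0.05441951,  0.01317196]), 'gripper_width': 0.08507343602075072}
```

View pics/scene0.png

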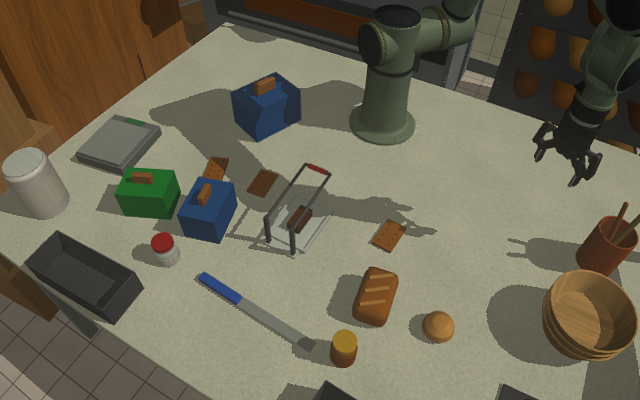

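View pics/top0.png

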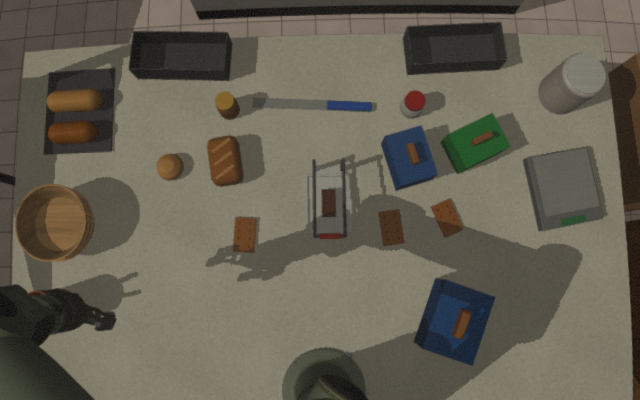

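```bash
cat > h.py <<'E'
from cell import *
import cv2, numpy as np
def K(c): return np.array([[c["fx"],0,c["cx"]],[0,c["fy"],c["cy"]],[0,0,1.]]), np.array([c["k1"],0,0,0,0.])
def rays(c,px):
    k,d=K(c); u=cv2.undistortPoints(np.array(px,float).reshape(-1,1,2),k,d).reshape(-1,2)
    T=c["cam_to_world"]; v=np.c_[u[:,0],-u[:,1],-np.ones(len(u))]@T[:3,:3].T
    return T[:3,3],v
def plane(c,px,z):
    o,v=rays(c,px); return o+v*((z-o[2])/v[:,2])[:,None]
def proj(c,P):
    T=c["cam_to_world"]; q=(np.atleast_2d(P)-T[:3,3])@T[:3,:3]; k,d=K(c)
    q=q*[1,-1,-1]
    return cv2.projectPoints(q.reshape(-1,1,3),np.zeros(3),np.zeros(3),k,d)[0].reshape(-1,2)
def tri(c1,p1,c2,p2):
    o1,v1=rays(c1,p1);o2,v2=rays(c2,p2);v1=v1[0]/np.linalg.norm(v1);v2=v2[0]/np.linalg.norm(v2)
    A=np.c_[v1,-v2]; s=np.linalg.lstsq(A,o2-o1,rcond=None)[0]; a=o1+v1*s[0]; b=o2+v2*s[1]; return (a+b)/2,np.linalg.norm(a-b)
def crop(c,x0,y0,x1,y1,f,name):
    im=c["frame"][y0:y1,x0:x1,::-1]; cv2.imwrite(f"pics/{name}.png",cv2.resize(im,None,fx=f,fy=f,interpolation=cv2.INTER_CUBIC))
E
python3 - <<'E'
from h import *
c=camera("top"); s=camera("scene")
crop(c,210,110,530,350,2.5,"t1"); crop(s,90,60,450,330,2.2,"s1")
hsv=cv2.cvtColor(c["frame"],cv2.COLOR_RGB2HSV)
for n,lo,hi in (("brown",(3,90,40),(14,255,220)),("blue",(100,100,30),(125,255,255))):
    m=cv2.inRange(hsv,lo,hi); cs,_=cv2.findContours(m,cv2.RETR_EXTERNAL,cv2.CHAIN_APPROX_NONE)
    for k in cs:
        if cv2.contourArea(k)>60:
            r=cv2.minAreaRect(k); print(n,np.round(r[0],1),np.round(r[1],1),round(r[2],1),cv2.contourArea(k))
E
```

```text
brown [461.4 323.5] [11.7 28.5] 18.4 279.5
brown [330.  235.5] [ 5. 22.] 90.0 81.0
brown [633. 239.] [24. 12.] 90.0 78.5
brown [244.1 234.3] [20.6 34.1] 3.8 625.0
brown [391.1 227.4] [34.1 20.7] 81.3 605.0
brown [446.8 217.8] [33.9 20.6] 64.7 616.0
brown [328.6 202.4] [25.3 12.1] 87.0 242.0
brown [412.4 153.1] [20.6  7.6] 71.6 131.5
brown [224.5 160.5] [48.1 31.4] 81.9 1290.0
brown [481.1 138.2] [ 4.9 21.5] 63.4 77.0
brown [ 72. 132.] [22. 50.] 90.0 905.5
brown [230.1 111.2] [13.  20.1] 60.6 114.0
blue [453.9 320.9] [61.6 71.3] 18.9 3896.0
blue [408.5 156.5] [52.9 43.4] 72.1 2110.0
blue [348.5 105.4] [43.3  8. ] 2.4 294.0
```

View pics/t1.png

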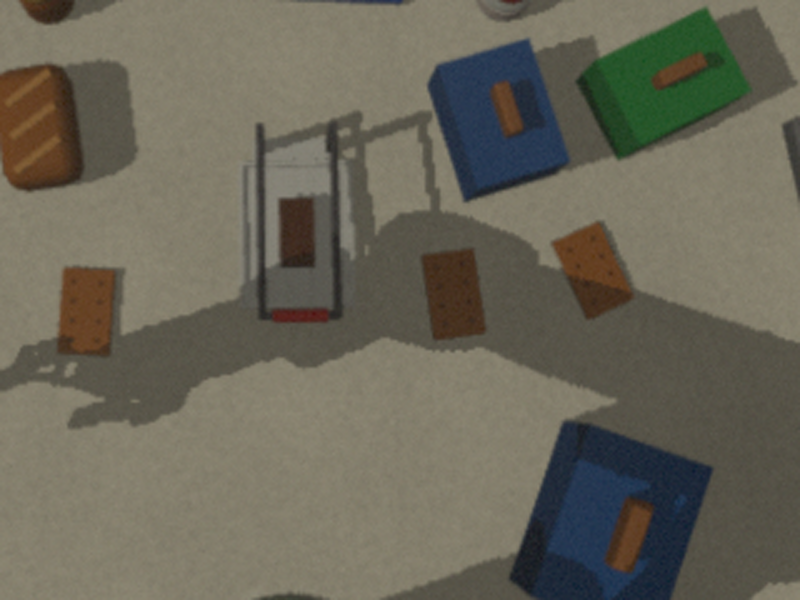

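View pics/s1.png

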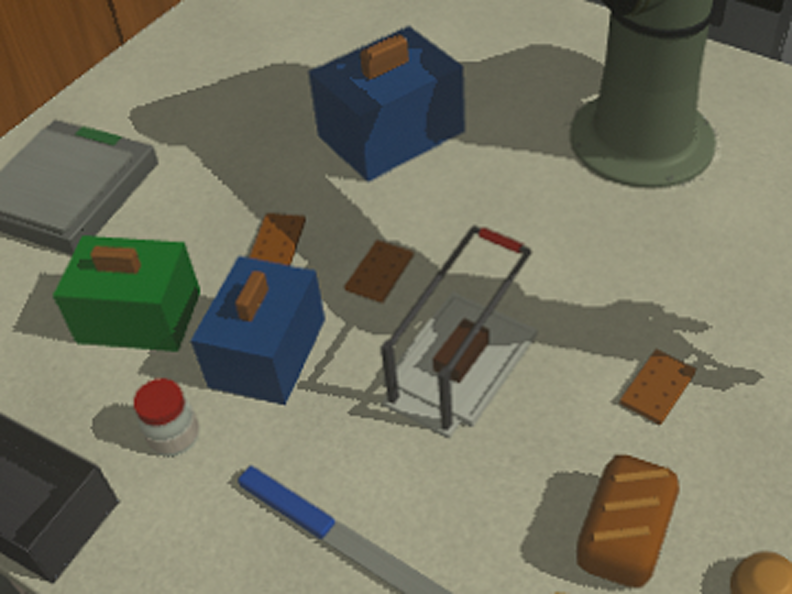

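Candidates for the cover in the top view are blue at (408,157), blue at (454,321) and green at (476,143). The blue one at (408,157) fits, because it isn't green and is the smaller of the two blues (53x43 px against 62x71 px). Next I'll measure it to confirm, and measure the slabs and tray.

```bash
python3 - <<'E'
from h import *
c=camera("top"); s=camera("scene")
crop(c,370,110,500,370,2.3,"cands"); crop(c,290,140,370,260,5,"tray"); crop(s,250,155,350,265,6,"trays")
hsv=cv2.cvtColor(c["frame"],cv2.COLOR_RGB2HSV)
m=cv2.inRange(hsv,(3,90,40),(14,255,220))
cs,_=cv2.findContours(m,cv2.RETR_EXTERNAL,cv2.CHAIN_APPROX_NONE)
def rect(k,z):
    P=plane(c,k.reshape(-1,2),z)[:,:2]*1000
    r=cv2.minAreaRect(P.astype(np.float32)); b=cv2.boxPoints(r); e=[b[1]-b[0],b[2]-b[1]]
    L=max(e,key=np.linalg.norm); return np.round(r[0],1),np.round(sorted(r[1]),1),round(np.degrees(np.arctan2(L[1],L[0]))%180,1)
for k in cs:
    if cv2.contourArea(k)>60:
        ctr=cv2.minAreaRect(k)[0]
        for n,(x,y),z in (("slabL",(244,234),.01),("slabM",(391,227),.01),("slabR",(447,218),.01),("stand",(328,202),.03),("handle",(412,153),.12),("bighandle",(461,323),.15)):
            if np.hypot(ctr[0]-x,ctr[1]-y)<5: print(n,*rect(k,z))
E
```

```text
bighandle [ 174.3 -322.7] [27.7 65.7] 158.7
slabL [404.4 194.9] [54.2 89.1] 175.1
slabM [ 412.1 -187.3] [53.7 88.3] 5.9
slabR [ 432.5 -335.5] [55.3 87.8] 23.8
stand [478.9 -24.8] [30.9 64.6] 178.4
handle [ 584.1 -231.6] [18.9 50.7] 15.2
```

View pics/tray.png

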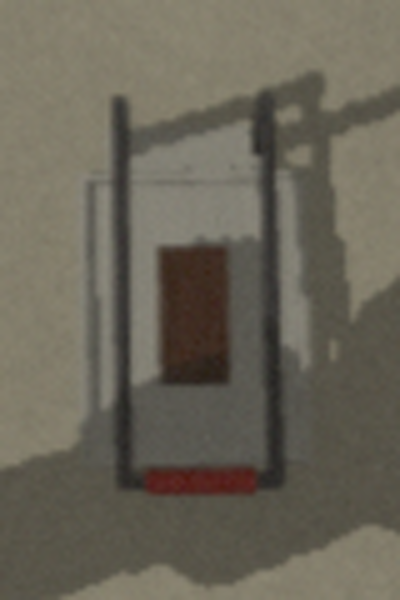

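View pics/trays.png

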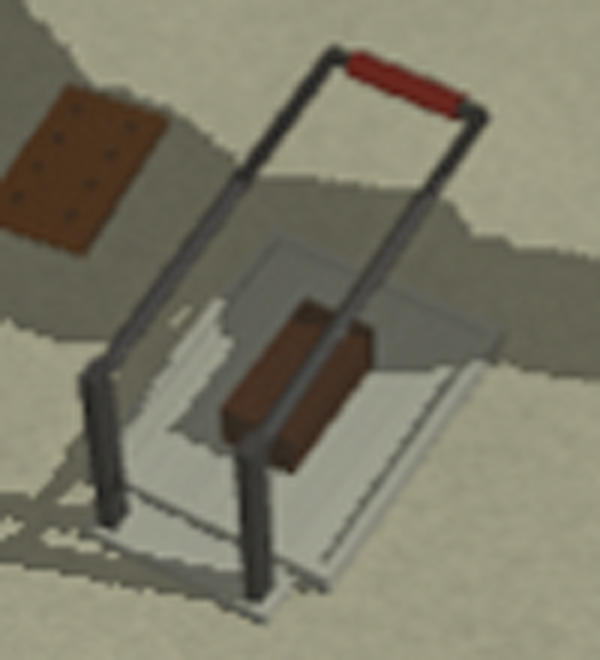

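View pics/cands.png

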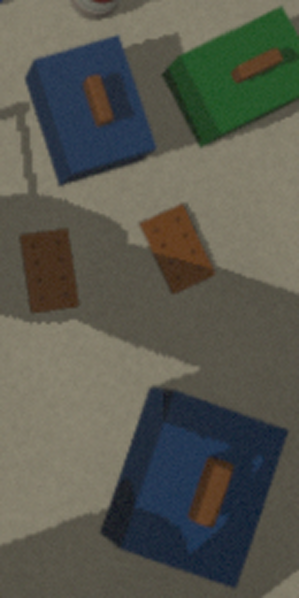

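The cover is confirmed: its handle measures 51x19 mm at z=0.12, and the handle on the other blue box is much bigger. There are three slabs. Next I'll get the tray pose and the bail bar from the two views.

```bash
python3 - <<'E'
from h import *
c=camera("top"); s=camera("scene")
def red(cc):
    h=cv2.cvtColor(cc["frame"],cv2.COLOR_RGB2HSV); m=cv2.inRange(h,(0,150,50),(4,255,255))|cv2.inRange(h,(172,150,50),(180,255,255))
    out=[]
    for k in cv2.findContours(m,cv2.RETR_EXTERNAL,cv2.CHAIN_APPROX_NONE)[0]:
        if cv2.contourArea(k)>20: out.append((np.round(cv2.minAreaRect(k)[0],1),cv2.contourArea(k)))
    return out
print(red(c),red(s))
# tray outer corners guess (rim top z=.012)
tc=np.array([(85,172),(300,170),(80,462),(308,462)])/5+[290,140]
print("rim top view",np.round(plane(c,tc,.012)[:,:2]*1000,1), np.round(plane(c,tc,.012)[:,:2].mean(0)*1000,1))
st=np.array([(160,245),(229,245),(160,384),(229,384)])/5+[290,140]
print("stand top",np.round(plane(c,st,.03)[:,:2]*1000,1))
sc=np.array([(282,235),(502,330),(330,590)])/6+[250,155]
print("rim scene",np.round(plane(s,sc,.012)[:,:2]*1000,1))
# posts top: scene (97,368),(250,450)
ps=np.array([(97,366),(252,445)])/6+[250,155]; pt=np.array([(265,97),(120,97)])/5+[290,140]
print("posts scene",np.round(plane(s,ps,.106)[:,:2]*1000,1),"top",np.round(plane(c,pt,.106)[:,:2]*1000,1))
E
```

```text
[(array([330., 236.]), 40.0), (array([414.5, 100. ]), 262.5)] [(array([162., 242.]), 323.5), (array([316.6, 168.7]), 51.5)]
rim top view [[556.6  27.7]
 [554.7 -85. ]
 [404.7  34. ]
 [401.5 -83.9]] [479.4 -26.8]
stand top [[514.2 -10.4]
 [513.3 -45.9]
 [442.4  -8.3]
 [441.4 -43.6]]
rim scene [[406.8 -75.2]
 [407.1  37.7]
 [562.2  38.9]]
posts scene [[568.8 -61.2]
 [572.   11.6]] top [[574.7 -63. ]
 [576.6   7.8]]
```

```bash
cat > ov.py <<'E'
from h import *
def overlay(c,pose,f,x0,y0,x1,y1,name,segs):
    X,Y,th=pose; th=np.radians(th); R=np.array([[np.cos(th),-np.sin(th),0],[np.sin(th),np.cos(th),0],[0,0,1]])
    im=cv2.resize(c["frame"][y0:y1,x0:x1,::-1].copy(),None,fx=f,fy=f,interpolation=cv2.INTER_CUBIC)
    for pts in segs:
        P=(np.array(pts,float)@R.T+[X,Y,0])/1000
        q=(proj(c,P)+0.5-[x0,y0])*f
        cv2.polylines(im,[np.round(q).astype(np.int32)],False,(0,255,255),1)
    cv2.imwrite(f"pics/{name}.png",im)
def box(a,b,z): return [(a,b,z),(a,-b,z),(-a,-b,z),(-a,b,z),(a,b,z)]
TR=[box(77,60,12),box(35,18,30)]+[[(x,y,108) for x,y in ((86,s*36-4*1),(98,s*36-4),(98,s*36+4),(86,s*36+4),(86,s*36-4))] for s in (1,-1)]
E
python3 - <<'E'
from ov import *
c=camera("top"); s=camera("scene")
p=(479,-27,-1)
overlay(c,p,5,280,140,380,260,"ovt1",TR); overlay(s,p,6,250,155,350,265,"ovs1",TR)
P,e=tri(c,(330,235.5),s,(316.9,168.9)); print(P,e)
E
```

```text
[ 0.38851626 -0.02481999  0.12050549] 0.0012091737172358736
```

View pics/ovt1.png

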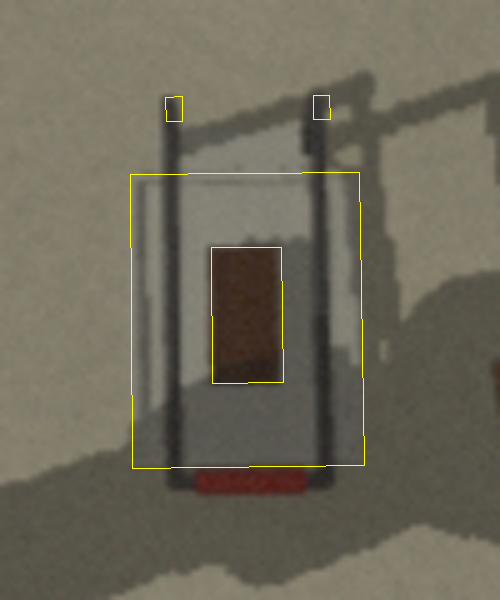

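View pics/ovs1.png

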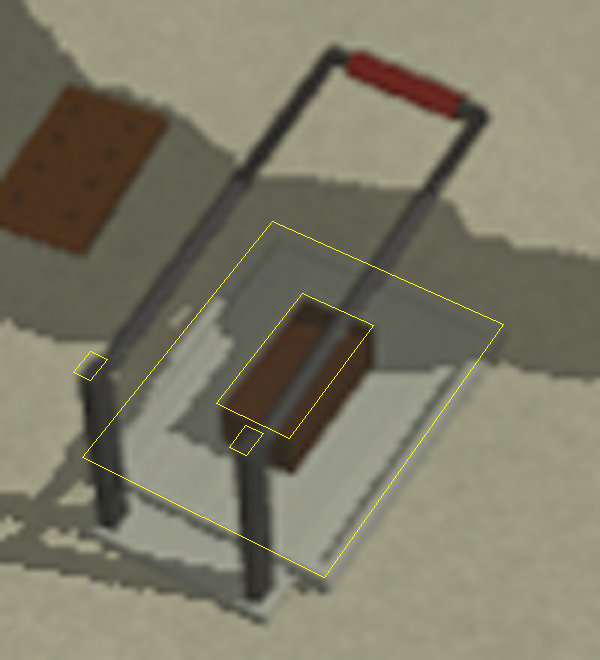

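The tray is at about (479.5, -26) mm with yaw about -1.2°. The bail bar is at (388.5, -25, 120) mm, which puts the bail at about 0.1 rad. First I'll move above the bar with the jaws along x.

Call:
arm_command([
  [15,-52,0],
  [15,-52,0],
  [15,-52,0],
  [15,-52,0],
  [15,-52,0],
  [15,-52,0],
  [15,-52,0],
  [15,-52,0],
  [15,-52,0],
  [14,-52,0],
], spin=[-6.5,-6.5,-6.5,-6.5,-6.5,-6.5,-6.5,-6.5,-6.5,-6.5], hand=[40,40,40,40,40,40,40,40,40,40])

```text
t: 1.75
position: [0.3918, -0.0369, 0.2119]
ee_rot: [[0.011, 0.043, 0.999], [-0.003, 0.999, -0.043], [-1.0, -0.002, 0.011]]
wrist_force: [1.6, 0.7, 0.3]
gripper_width: 0.0344
```

Call:
arm_command([
  [-3,12,0],
  [0,0,-40],
  [0,0,0],
], spin=[1,0,0], hand=[40,40,40])

```text
t: 2.12
position: [0.3899, -0.028, 0.172]
ee_rot: [[0.014, 0.033, 0.999], [-0.003, 0.999, -0.033], [-1.0, -0.003, 0.014]]
wrist_force: [-0.2, 0.2, 0.6]
gripper_width: 0.0346
```

```bash
python3 - <<'E'
from h import *
print(get_state()["position"])
c=camera("top"); s=camera("scene")
crop(c,280,140,380,260,5,"b1t"); crop(s,250,105,370,225,5,"b1s")
E
```

```text
[ 0.38989713 -0.02802876  0.17204734]
```

View pics/b1s.png

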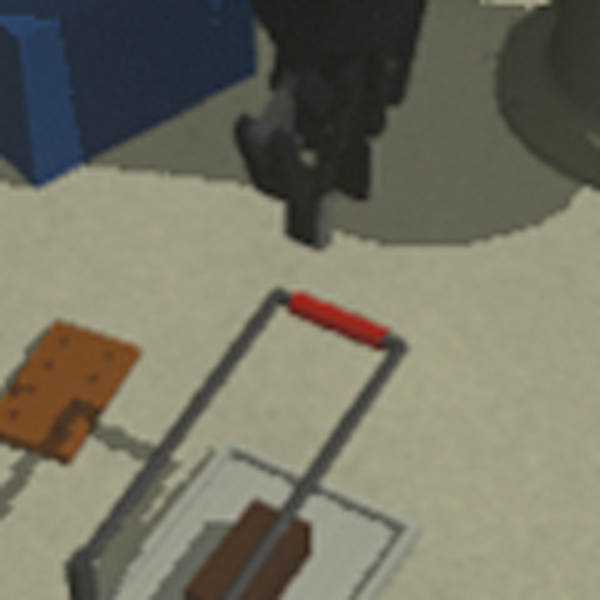

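The open fingers are directly above the red sleeve, which is centred at crop (338,320). I'll descend, then grip.

Call:
arm_command([
  [-1,3,-35],
  [0,0,-35],
  [0,0,0],
  [0,0,0],
  [0,0,0],
  [0,0,0],
], spin=[1,0,0,0,0,0], hand=[40,40,40,0,0,0])

```text
t: 2.98
position: [0.399, -0.0242, 0.1125]
ee_rot: [[0.034, 0.008, 0.999], [-0.007, 1.0, -0.007], [-0.999, -0.007, 0.034]]
wrist_force: [-0.1, -0.7, 0.1]
gripper_width: -0.0001
```

```bash
python3 - <<'E'
from h import *
s=camera("scene")
crop(s,250,105,370,225,5,"b2s")
import numpy as np
# arc deltas about hinge
X,Y=479.5,-26
for a in np.arange(.1,1.91,.1):
    print(round(a,2),np.round([X+92-185*np.cos(a),101+185*np.sin(a)],0))
E
```

```text
0.1 [387. 119.]
0.2 [390. 138.]
0.3 [395. 156.]
0.4 [401. 173.]
0.5 [409. 190.]
0.6 [419. 205.]
0.7 [430. 220.]
0.8 [443. 234.]
0.9 [457. 246.]
1.0 [472. 257.]
1.1 [488. 266.]
1.2 [504. 273.]
1.3 [522. 279.]
1.4 [540. 283.]
1.5 [558. 286.]
1.6 [577. 286.]
1.7 [595. 284.]
1.8 [614. 281.]
1.9 [631. 276.]
```

View pics/b2s.png

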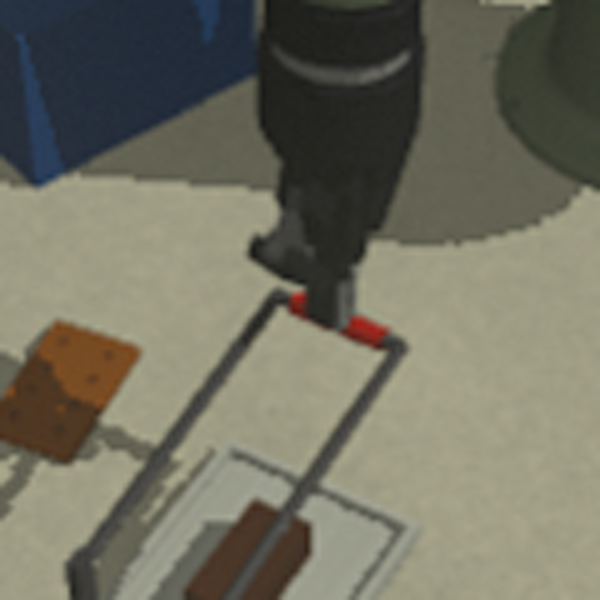

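```bash
python3 - <<'E'
from h import *
s=get_state(); print(s["joint_pos"],s["joint_vel"],s["position"],s["wrist_force"])
c=camera("top"); crop(c,280,160,380,280,5,"b2t")
E
```

```text
[-2.46796087e-01  1.28450520e-01 -7.35486242e-01  6.72090647e-01
  1.23427619e-03  1.33153263e+00] [-3.62093486e-04  6.28999472e-03 -8.38861487e-03 -9.07135105e-03
  6.47939976e-04  8.36042900e-05] [ 0.39903758 -0.02421687  0.11240687] [-0.12450706 -0.56010741 -0.06886103]
```

View pics/b2t.png

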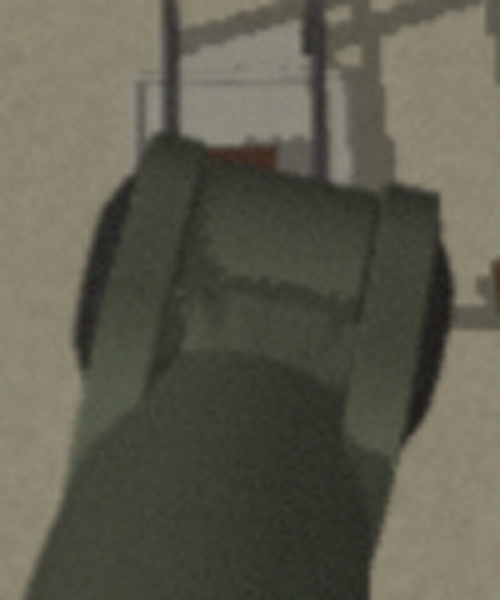

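Call:
arm_command([
  [0,0,0],
  [0,0,0],
  [0,0,0],
  [0,0,0],
], spin=[0,0,0,0], hand=[0,0,0,0])

```text
t: 3.58
position: [0.3987, -0.0243, 0.1123]
ee_rot: [[0.033, 0.008, 0.999], [-0.007, 1.0, -0.008], [-0.999, -0.007, 0.033]]
wrist_force: [-0.6, 1.0, 0.1]
gripper_width: 0.0
```

Call:
arm_command([
  [0,0,20],
  [0,0,20],
  [0,0,0],
], spin=[0,0,0], hand=[0,0,0])

```text
t: 3.95
position: [0.3981, -0.0242, 0.1526]
ee_rot: [[0.032, 0.008, 0.999], [-0.007, 1.0, -0.008], [-0.999, -0.007, 0.032]]
wrist_force: [0.1, -0.0, 0.6]
gripper_width: -0.0001
```

Call:
arm_command([
  [-11,0,10],
  [0,0,0],
  [0,0,0],
], spin=[0,0,0], hand=[30,30,30])

```text
t: 4.32
position: [0.3849, -0.0239, 0.1617]
ee_rot: [[0.029, 0.008, 1.0], [-0.006, 1.0, -0.008], [-1.0, -0.006, 0.029]]
wrist_force: [0.6, -0.6, 0.2]
gripper_width: 0.0258
```

```bash
python3 - <<'E'
from h import *
s=camera("scene"); crop(s,250,105,370,225,5,"b3s")
h=cv2.cvtColor(s["frame"],cv2.COLOR_RGB2HSV); m=cv2.inRange(h,(0,150,50),(4,255,255))|cv2.inRange(h,(172,150,50),(180,255,255))
for k in cv2.findContours(m,cv2.RETR_EXTERNAL,cv2.CHAIN_APPROX_NONE)[0]:
    if cv2.contourArea(k)>20: print(cv2.minAreaRect(k))
# where would the bar centre project vs a ; hinge frame
X,Y,th=479.5,-26,np.radians(-1.2)
for a in (0,.05,.1,.15):
    tx,tz=92-185*np.cos(a),101+185*np.sin(a)
    print(a,proj(s,np.array([X+tx*np.cos(th),Y+tx*np.sin(th),tz])/1000))
E
```

```text
((162.0, 242.00001525878906), (19.798988342285156, 21.21320343017578), 45.0)
((316.76727294921875, 168.54310607910156), (19.695966720581055, 4.070499897003174), 23.198591232299805)
0 [[317.24894299 173.76168523]]
0.05 [[317.23094427 171.33747031]]
0.1 [[317.12163351 169.00293793]]
0.15 [[316.91944743 166.76426162]]
```

View pics/b3s.png

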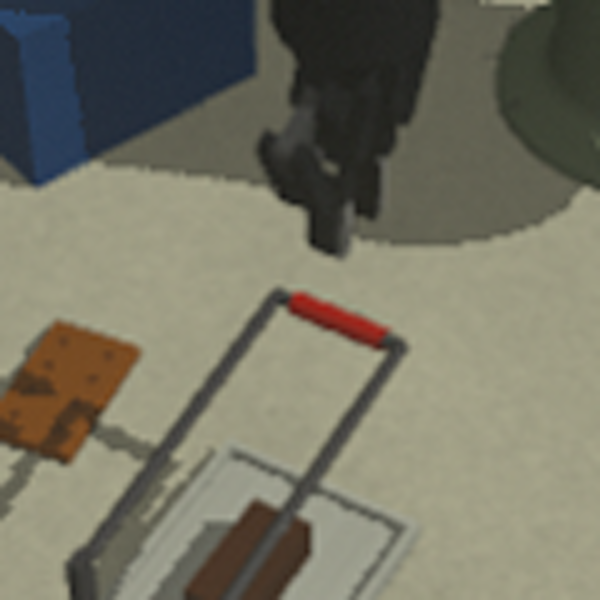

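Call:
arm_command([
  [2,-1,-15],
  [0,0,-22],
  [0,0,-22],
  [0,0,-4],
  [0,0,0],
], spin=[0,0,0,0,0], hand=[30,30,30,30,30])

```text
t: 5.0
position: [0.3873, -0.025, 0.0966]
ee_rot: [[0.029, 0.008, 1.0], [-0.006, 1.0, -0.008], [-1.0, -0.006, 0.029]]
wrist_force: [0.2, -0.6, 0.4]
gripper_width: 0.0256
```

Call:
arm_command([
  [0,0,0],
  [0,0,0],
  [0,0,0],
  [0,0,0],
], spin=[0,0,0,0], hand=[0,0,0,0])

```text
t: 5.5
position: [0.3881, -0.0251, 0.098]
ee_rot: [[0.031, 0.008, 0.999], [-0.006, 1.0, -0.008], [-0.999, -0.006, 0.031]]
wrist_force: [-0.1, -0.2, -1.7]
gripper_width: 0.005
```

Something is held (width 5 mm). I'll lift along the arc.

Call:
arm_command([
  [1,0,10],
  [2,0,12],
  [3,0,13],
  [4,0,14],
  [5,0,14],
], spin=[0,0,0,0,0], hand=[0,0,0,0,0])

```text
t: 6.12
position: [0.4098, -0.0254, 0.167]
ee_rot: [[0.043, 0.008, 0.999], [-0.006, 1.0, -0.008], [-0.999, -0.005, 0.043]]
wrist_force: [10.9, -0.1, -7.7]
gripper_width: 0.0047
```

```bash
python3 - <<'E'
from h import *
s=camera("scene"); crop(s,250,75,370,225,4,"b4s")
E
```

```text
(no output)
```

View pics/b4s.png

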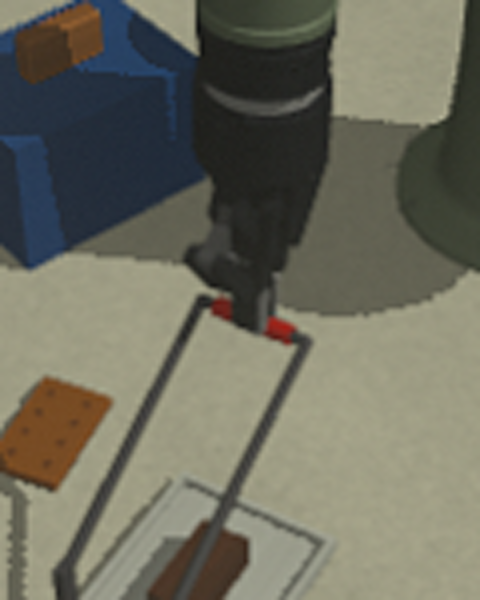

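Call:
arm_command([
  [0,0,0],
  [0,0,0],
  [9,0,8],
  [10,0,14],
  [11,0,14],
  [12,0,13],
], spin=[0,0,0,0,0,0], hand=[22,22,22,22,22,22])

```text
t: 6.92
position: [0.4516, -0.0254, 0.2196]
ee_rot: [[0.039, 0.008, 0.999], [-0.007, 1.0, -0.008], [-0.999, -0.006, 0.039]]
wrist_force: [0.0, 0.5, -0.5]
gripper_width: 0.0187
```

```bash
python3 - <<'E'
from h import *
s=camera("scene"); crop(s,250,55,370,205,4,"b5s")
E
```

```text
(no output)
```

View pics/b5s.png

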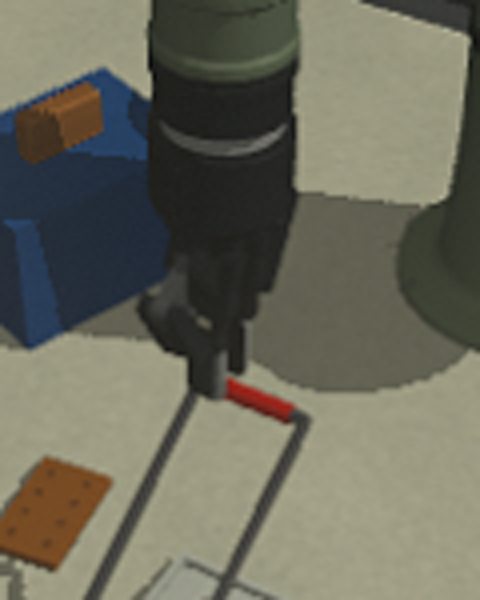

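```bash
cat > bail.py <<'E'
from h import *
X,Y,th=479.5,-26,np.radians(-1.2)
def bail(s):
    h=cv2.cvtColor(s["frame"],cv2.COLOR_RGB2HSV); m=cv2.inRange(h,(0,150,50),(4,255,255))|cv2.inRange(h,(172,150,50),(180,255,255))
    A=np.arange(-.05,2.05,.005); tx,tz=92-185*np.cos(A),101+185*np.sin(A)
    q=proj(s,np.c_[X+tx*np.cos(th),Y+tx*np.sin(th),tz]/1000)
    for k in cv2.findContours(m,cv2.RETR_EXTERNAL,cv2.CHAIN_APPROX_NONE)[0]:
        if cv2.contourArea(k)>8:
            r=cv2.minAreaRect(k); d=np.hypot(*(q-r[0]).T); i=d.argmin()
            print(np.round(r[0],1),np.round(r[1],1),"a",round(A[i],3),"dist px",round(d[i],1),"bar",round(X+tx[i]),round(tz[i]))
if __name__=="__main__": bail(camera("scene"))
E
python3 bail.py
```

```text
[162. 242.] [19.8 21.2] a 2.045 dist px 95.3 bar 656 266
[313.6 154.7] [17.6  4.5] a 0.475 dist px 0.5 bar 407 186
```

Call:
arm_command([
  [-30,0,10],
  [-35,0,0],
  [-5,0,0],
  [0,0,-30],
  [0,0,-40],
  [0,0,0],
], spin=[0,0,0,0,0,0], hand=[0,0,0,0,0,0])

```text
t: 7.78
position: [0.3814, -0.0259, 0.1577]
ee_rot: [[0.041, 0.008, 0.999], [-0.008, 1.0, -0.008], [-0.999, -0.007, 0.041]]
wrist_force: [-0.1, -1.0, 0.3]
gripper_width: 0.0001
```

Call:
arm_command([
  [10,0,3],
  [12,0,10],
  [13,0,12],
  [14,0,12],
  [15,0,12],
  [16,0,11],
  [0,0,0],
], spin=[0,0,0,0,0,0,0], hand=[0,0,0,0,0,0,0])

```text
t: 8.65
position: [0.4507, -0.027, 0.2274]
ee_rot: [[0.011, 0.009, 1.0], [-0.015, 1.0, -0.009], [-1.0, -0.015, 0.011]]
wrist_force: [0.0, -0.3, 0.4]
gripper_width: -0.0
```

```bash
python3 bail.py
```

```text
[162. 242.] [19.8 21.2] a 2.045 dist px 95.3 bar 656 266
[300.1 149.5] [22.1  5. ] a 0.96 dist px 0.3 bar 465 253
```

Call:
arm_command([
  [15,0,8],
  [16,0,7],
  [16,0,6],
  [17,0,4],
  [17,0,2],
  [17,0,1],
  [17,0,0],
  [15,0,0],
  [0,0,0],
], spin=[0,0,0,0,0,0,0,0,0], hand=[0,0,0,0,0,0,0,0,0])

```text
t: 9.82
position: [0.5849, -0.028, 0.263]
ee_rot: [[0.015, 0.01, 1.0], [-0.02, 1.0, -0.01], [-1.0, -0.02, 0.015]]
wrist_force: [0.0, -0.2, -0.4]
gripper_width: 0.0001
```

```bash
python3 bail.py
```

```text
[162. 242.] [19.8 21.2] a 2.045 dist px 95.3 bar 656 266
[265.8 177.4] [24.4  5.6] a 1.705 dist px 0.6 bar 596 284
```

Call:
arm_command([
  [13,0,0],
  [14,0,0],
  [0,0,0],
  [-20,0,0],
  [-40,0,30],
  [-30,0,20],
  [0,0,0],
], spin=[0,0,0,0,0,0,0], hand=[0,0,0,0,0,60,100])

```text
t: 10.75
position: [0.5139, -0.0276, 0.315]
ee_rot: [[0.012, 0.01, 1.0], [-0.021, 1.0, -0.01], [-1.0, -0.02, 0.012]]
wrist_force: [0.5, 0.5, 0.4]
gripper_width: 0.0354
```

```bash
python3 bail.py; python3 - <<'E'
from ov import *
s=camera("scene"); overlay(s,(479.5,-26,-1.2),6,250,155,350,265,"ovs2",TR); overlay(s,(482,-25,-1.2),6,250,155,350,265,"ovs3",TR)
E
```

```text
[161.5 242. ] [20. 21.] a 2.045 dist px 95.8 bar 656 266
[260.9 183.9] [24.7  5.5] a 1.8 dist px 0.4 bar 614 281
```

View pics/ovs2.png

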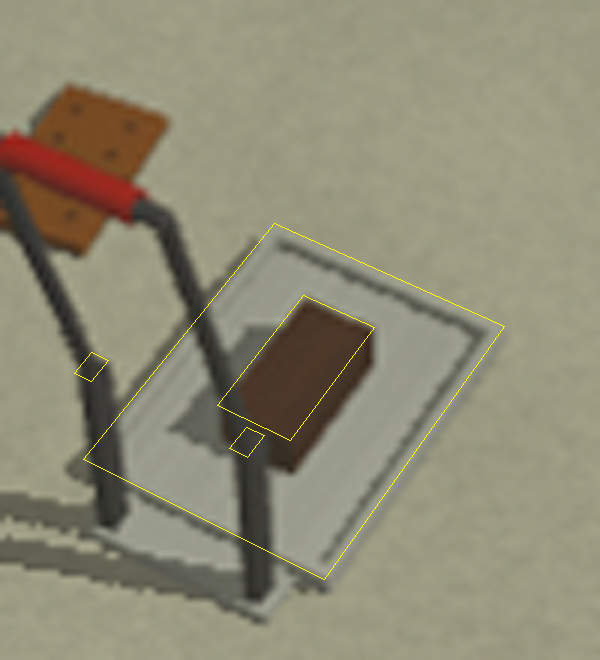

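The bail is open at 1.80 rad. Next is the middle slab at (412,-187), so I'll move over it and turn the jaws to 96°.

Call:
arm_command([
  [-10,-16,0],
  [-10,-16,0],
  [-10,-16,-10],
  [-11,-17,-20],
  [-11,-17,-30],
  [-11,-17,-30],
  [-11,-17,-30],
  [-11,-17,-30],
  [-11,-17,-20],
  [0,0,0],
], spin=[10.5,10.5,10.5,10.5,10.5,10.5,10.5,10.5,10.5,2], hand=[100,100,100,100,100,100,100,100,100,100])

```text
t: 12.1
position: [0.4183, -0.1815, 0.1279]
ee_rot: [[0.01, -0.99, -0.143], [0.017, -0.143, 0.99], [-1.0, -0.013, 0.015]]
wrist_force: [-0.1, 0.2, -0.4]
gripper_width: 0.0853
```

```bash
cat > st.py <<'E'
from h import *
def st():
    g=get_state(); R=g["ee_rot"]; z=R[:,2]
    print("t",round(g["t"],2),"pos",np.round(g["position"]*1000,1),"jaw yaw",round(np.degrees(np.arctan2(z[1],z[0])),1),"tilt x,jaw",np.round(R[:2,0],3),"w",round(g["gripper_width"]*1000,1),"F",np.round(g["wrist_force"],1))
if __name__=="__main__": st()
E
python3 - <<'E'
from st import *
st(); s=camera("scene"); crop(s,170,90,350,240,4,"m1s")
E
```

```text
t 12.1 pos [ 418.3 -181.5  127.9] jaw yaw 98.2 tilt x,jaw [0.01  0.017] w 85.3 F [-0.1  0.2 -0.4]
```

View pics/m1s.png

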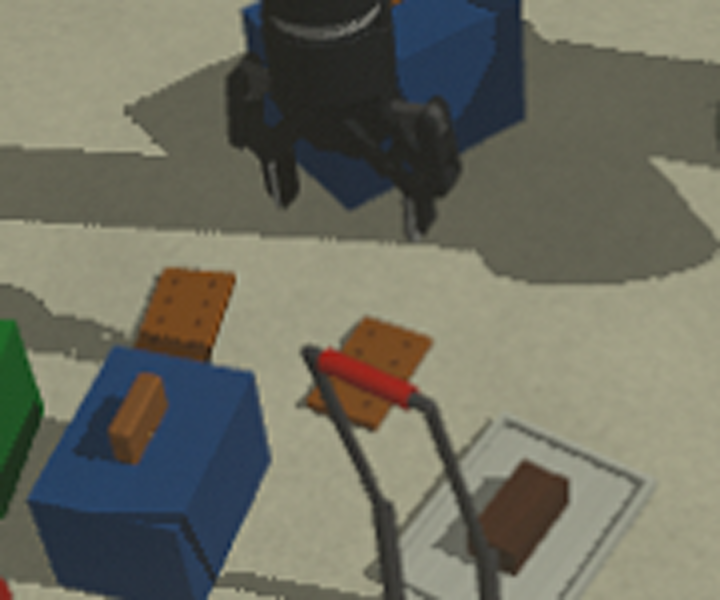

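Call:
arm_command([
  [-6,-6,-30],
  [0,0,-40],
  [0,0,-30],
  [0,0,0],
], spin=[-2.3,0,0,0], hand=[90,90,90,90])

```text
t: 12.65
position: [0.4144, -0.1881, 0.0242]
ee_rot: [[0.012, -0.995, -0.101], [0.016, -0.101, 0.995], [-1.0, -0.014, 0.015]]
wrist_force: [-0.6, 0.0, 1.0]
gripper_width: 0.077
```

```bash
python3 - <<'E'
from st import *
st(); s=camera("scene"); crop(s,210,110,330,210,6,"m2s"); c=camera("top"); crop(c,340,180,440,280,5,"m2t")
E
```

```text
t 12.65 pos [ 414.4 -188.1   24.2] jaw yaw 95.8 tilt x,jaw [0.012 0.016] w 77.0 F [-0.6  0.   1. ]
```

View pics/m2s.png

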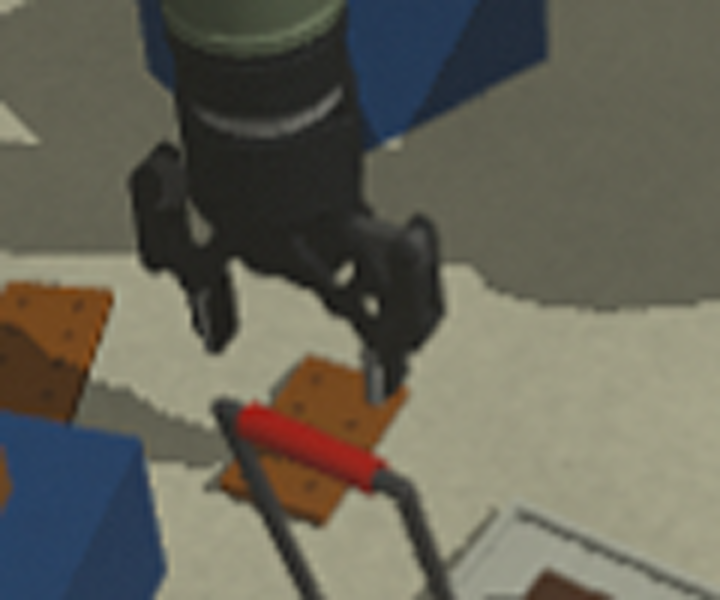

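View pics/m2t.png

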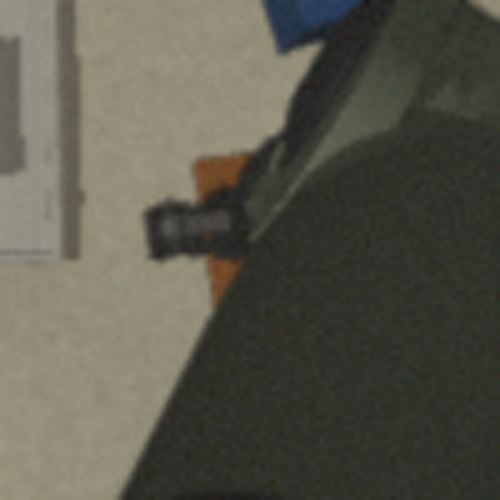

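Call:
arm_command([
  [-1,1,-10],
  [0,0,-9],
  [0,0,0],
  [0,0,0],
], spin=[0,0,0,0], hand=[78,78,78,78])

```text
t: 13.25
position: [0.4175, -0.1896, 0.0087]
ee_rot: [[0.02, -0.995, -0.102], [0.011, -0.101, 0.995], [-1.0, -0.021, 0.009]]
wrist_force: [0.7, -0.2, 0.5]
gripper_width: 0.0663
```

Call:
arm_command([
  [0,0,0],
  [0,0,0],
  [0,0,0],
  [0,0,0],
], spin=[0,0,0,0], hand=[50,50,50,50])

```text
t: 13.75
position: [0.4179, -0.1899, 0.0093]
ee_rot: [[0.021, -0.995, -0.102], [0.01, -0.101, 0.995], [-1.0, -0.022, 0.008]]
wrist_force: [-0.6, 0.4, 0.3]
gripper_width: 0.0428
```

```bash
python3 - <<'E'
from st import *
st(); s=camera("scene"); crop(s,210,110,330,210,6,"m3s")
E
```

```text
t 13.75 pos [ 417.9 -189.9    9.3] jaw yaw 95.8 tilt x,jaw [0.021 0.01 ] w 42.8 F [-0.6  0.4  0.3]
```

View pics/m3s.png

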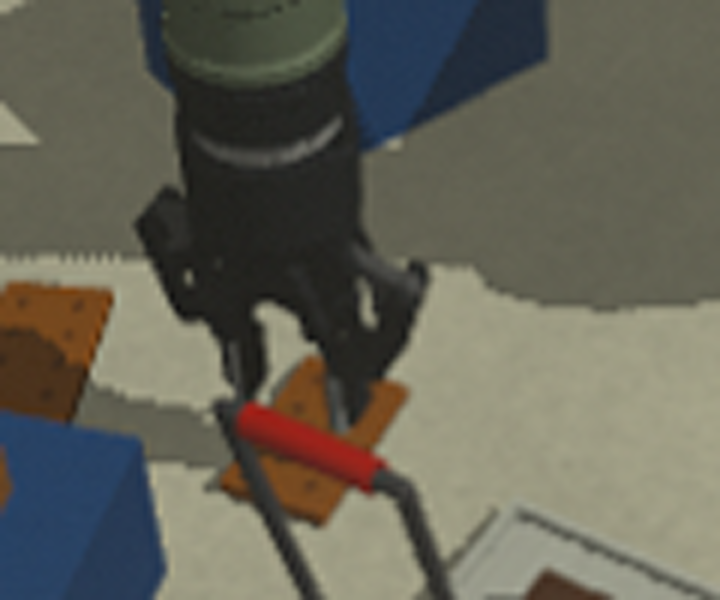

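```bash
python3 - <<'E'
from h import *
s=camera("scene"); s["frame"]=cv2.imread("pics/scene0.png")[:,:,::-1].copy()
hsv=cv2.cvtColor(s["frame"],cv2.COLOR_RGB2HSV)
m=cv2.inRange(hsv,(3,90,40),(14,255,220))
for k in cv2.findContours(m,cv2.RETR_EXTERNAL,cv2.CHAIN_APPROX_NONE)[0]:
    if cv2.contourArea(k)>150:
        ctr=cv2.minAreaRect(k)[0]
        if not 140<ctr[1]<250: continue
        P=plane(s,k.reshape(-1,2),.01)[:,:2]*1000
        r=cv2.minAreaRect(P.astype(np.float32)); print(np.round(ctr),np.round(r[0],1),np.round(r[1],1),round(r[2],1))
g=get_state()["position"]; 
E
```

```text
[162. 242.] [ 709.8 -294.6] [65.5 55.9] 42.2
[388. 235.] [409.4 196.7] [54.  91.6] 85.1
[607. 246.] [154.8 731.7] [111.7 258.5] 70.0
[204. 194.] [ 528.8 -300.3] [77.3 30. ] 16.1
[262. 183.] [ 416.2 -183.3] [90.6 54.2] 5.6
[216. 167.] [ 433.5 -332.5] [84.9 55.8] 22.8
```

Call:
arm_command([
  [0,0,0],
  [0,0,20],
  [-3,6,10],
  [0,0,0],
], spin=[0,0,0,0], hand=[60,75,90,90])

```text
t: 14.35
position: [0.4142, -0.1831, 0.0396]
ee_rot: [[0.02, -0.995, -0.101], [0.011, -0.101, 0.995], [-1.0, -0.021, 0.009]]
wrist_force: [-0.9, -0.1, -0.7]
gripper_width: 0.0765
```

```bash
python3 - <<'E'
from st import *
st(); s=camera("scene"); crop(s,210,110,330,210,6,"m4s")
E
```

```text
t 14.35 pos [ 414.2 -183.1   39.6] jaw yaw 95.8 tilt x,jaw [0.02  0.011] w 76.5 F [-0.9 -0.1 -0.7]
```

View pics/m4s.png

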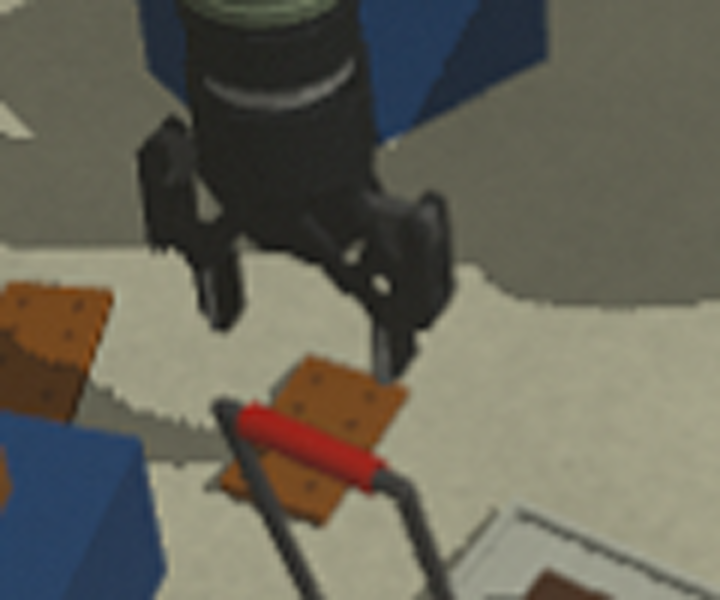

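Call:
arm_command([
  [0,0,-15],
  [0,0,-15],
  [0,0,0],
  [0,0,-5],
  [0,0,0],
], spin=[0,0,0,0,0], hand=[88,88,88,88,88])

```text
t: 15.02
position: [0.4141, -0.1831, 0.0027]
ee_rot: [[0.02, -0.995, -0.102], [0.011, -0.101, 0.995], [-1.0, -0.021, 0.009]]
wrist_force: [-0.5, -0.3, 0.7]
gripper_width: 0.0752
```

```bash
python3 - <<'E'
from st import *
st(); s=camera("scene"); crop(s,210,110,330,210,6,"m5s")
E
```

```text
t 15.03 pos [ 414.1 -183.1    2.7] jaw yaw 95.8 tilt x,jaw [0.02  0.011] w 75.2 F [-0.5 -0.3  0.7]
```

View pics/m5s.png

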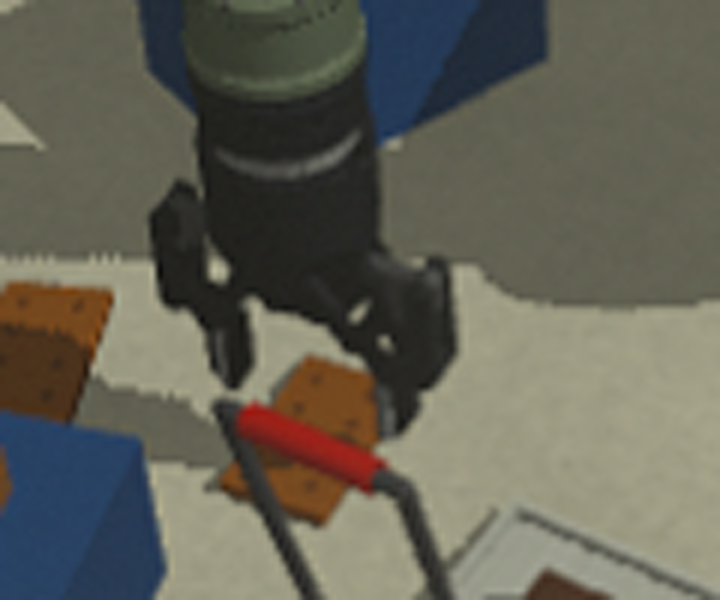

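Call:
arm_command([
  [0,0,0],
  [0,0,0],
  [0,0,-3],
  [0,0,0],
], spin=[0,0,0,0], hand=[74,74,74,74])

```text
t: 15.58
position: [0.415, -0.1837, 0.0005]
ee_rot: [[0.022, -0.995, -0.102], [0.009, -0.101, 0.995], [-1.0, -0.023, 0.007]]
wrist_force: [-0.7, -0.0, -0.4]
gripper_width: 0.0634
```

Call:
arm_command([
  [0,0,-2],
  [0,0,0],
], spin=[0,0], hand=[74,74])

```text
t: 15.82
position: [0.415, -0.1837, -0.0017]
ee_rot: [[0.022, -0.995, -0.102], [0.009, -0.101, 0.995], [-1.0, -0.023, 0.007]]
wrist_force: [-1.1, 0.5, -1.1]
gripper_width: 0.0635
```

Now I'll close on the slab.

Call:
arm_command([
  [0,0,0],
  [0,0,0],
  [0,0,0],
], spin=[0,0,0], hand=[40,40,40])

```text
t: 16.2
position: [0.415, -0.1837, -0.0017]
ee_rot: [[0.022, -0.995, -0.102], [0.009, -0.101, 0.995], [-1.0, -0.023, 0.007]]
wrist_force: [0.5, -0.6, -0.7]
gripper_width: 0.0343
```

Call:
arm_command([
  [0,0,10],
  [0,0,20],
  [0,0,20],
  [0,0,0],
], spin=[0,0,0,0], hand=[40,40,40,40])

```text
t: 16.7
position: [0.415, -0.1837, 0.0512]
ee_rot: [[0.022, -0.995, -0.102], [0.009, -0.101, 0.995], [-1.0, -0.023, 0.007]]
wrist_force: [-0.2, -0.2, 0.3]
gripper_width: 0.034
```

```bash
python3 - <<'E'
from st import *
st(); s=camera("scene"); crop(s,210,110,330,210,6,"m6s")
E
```

```text
t 16.7 pos [ 415.  -183.7   51.2] jaw yaw 95.8 tilt x,jaw [0.022 0.009] w 34.0 F [-0.2 -0.2  0.3]
```

View pics/m6s.png

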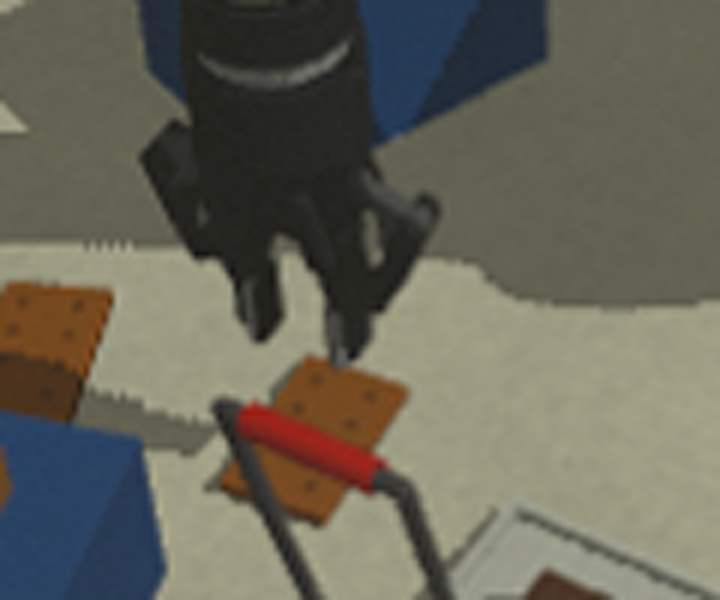

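The fingers closed above the slab, so the open tips sit back from the TCP. I'll reopen and go lower until they touch the table.

Call:
arm_command([
  [0,0,0],
  [0,0,0],
  [0,0,-20],
  [0,0,-20],
  [0,0,-12],
  [0,0,0],
  [0,0,0],
], spin=[0,0,0,0,0,0,0], hand=[82,82,82,82,82,76,76])

```text
t: 17.62
position: [0.4129, -0.1823, -0.0053]
ee_rot: [[0.018, -0.995, -0.101], [0.012, -0.101, 0.995], [-1.0, -0.019, 0.01]]
wrist_force: [-0.3, 0.2, -0.2]
gripper_width: 0.065
```

Call:
arm_command([
  [0,0,-3],
  [0,0,0],
], spin=[0,0], hand=[76,76])

```text
t: 17.88
position: [0.4136, -0.1828, -0.0076]
ee_rot: [[0.019, -0.995, -0.102], [0.011, -0.101, 0.995], [-1.0, -0.02, 0.009]]
wrist_force: [0.0, 0.8, 0.0]
gripper_width: 0.0649
```

Call:
arm_command([
  [0,0,-3],
  [0,0,0],
], spin=[0,0], hand=[76,76])

```text
t: 18.12
position: [0.414, -0.183, -0.0103]
ee_rot: [[0.02, -0.995, -0.102], [0.011, -0.101, 0.995], [-1.0, -0.021, 0.009]]
wrist_force: [0.1, 0.1, -0.7]
gripper_width: 0.0645
```

```bash
python3 - <<'E'
from st import *
st(); s=camera("scene"); crop(s,210,110,330,210,6,"m7s")
E
```

```text
t 18.12 pos [ 414.  -183.   -10.3] jaw yaw 95.8 tilt x,jaw [0.02  0.011] w 64.5 F [ 0.1  0.1 -0.7]
```

View pics/m7s.png

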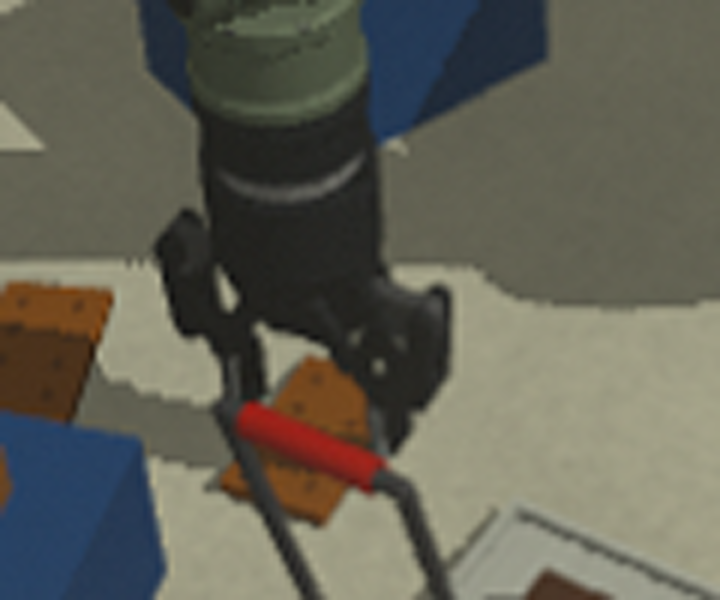

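Call:
arm_command([
  [0,0,0],
  [0,0,0],
  [0,0,0],
], spin=[0,0,0], hand=[55,55,55])

```text
t: 18.55
position: [0.4141, -0.1831, -0.0102]
ee_rot: [[0.02, -0.995, -0.102], [0.011, -0.101, 0.995], [-1.0, -0.021, 0.009]]
wrist_force: [-0.2, 0.4, -0.2]
gripper_width: 0.0471
```

Call:
arm_command([
  [0,0,0],
  [0,0,0],
  [0,0,0],
], spin=[0,0,0], hand=[35,35,35])

```text
t: 18.92
position: [0.4141, -0.1831, -0.0101]
ee_rot: [[0.02, -0.995, -0.102], [0.011, -0.101, 0.995], [-1.0, -0.021, 0.008]]
wrist_force: [-0.3, 0.9, -0.6]
gripper_width: 0.03
```

```bash
python3 - <<'E'
from st import *
st(); s=camera("scene"); crop(s,210,110,330,210,6,"m8s")
E
```

```text
t 18.93 pos [ 414.1 -183.1  -10.1] jaw yaw 95.8 tilt x,jaw [0.02  0.011] w 30.0 F [-0.3  0.9 -0.6]
```

View pics/m8s.png

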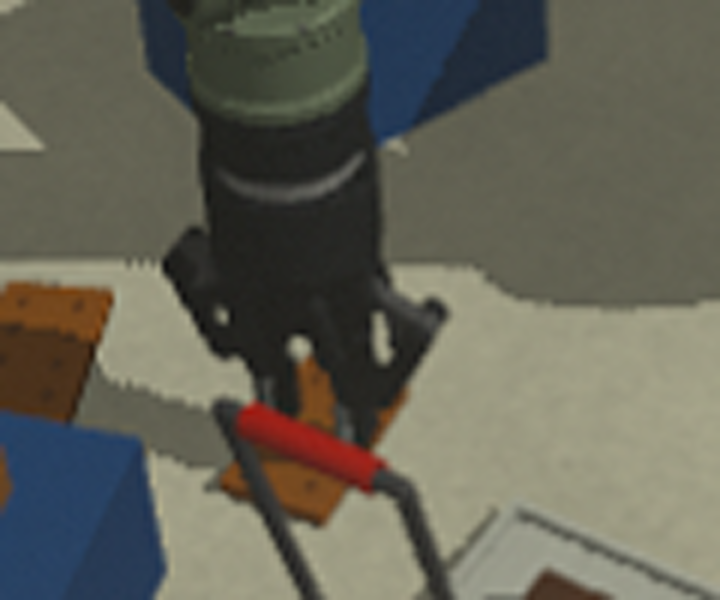

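```bash
python3 - <<'E'
from h import *
s=camera("scene")
g=get_state(); p=g["position"]; R=g["ee_rot"]
for dz in (0,.01,.02,.03):
    for w in (.015,.03): print(dz,w,np.round((proj(s,p+R[:,2]*w+[0,0,dz])-[210,110])*6,0), np.round((proj(s,p-R[:,2]*w+[0,0,dz])-[210,110])*6,0))
# forward kinematics hint
print(g["joint_pos"])
E
```

```text
0 0.015 [[347. 471.]] [[291. 452.]]
0 0.03 [[375. 480.]] [[263. 443.]]
0.01 0.015 [[345. 457.]] [[289. 438.]]
0.01 0.03 [[374. 466.]] [[261. 429.]]
0.02 0.015 [[344. 442.]] [[287. 424.]]
0.02 0.03 [[372. 452.]] [[258. 415.]]
0.03 0.015 [[342. 428.]] [[285. 409.]]
0.03 0.03 [[371. 437.]] [[256. 400.]]
[-0.59418936  0.43490227 -0.72081364  0.40433969  0.02007427 -0.69571185]
```

Call:
arm_command([
  [0,0,10],
  [0,0,0],
  [0,0,0],
  [0,0,-10],
  [0,0,-3],
  [0,0,0],
], spin=[0,0,0,0,0,0], hand=[80,80,80,80,80,80])

```text
t: 19.77
position: [0.414, -0.183, -0.0135]
ee_rot: [[0.02, -0.995, -0.102], [0.011, -0.101, 0.995], [-1.0, -0.021, 0.009]]
wrist_force: [-0.1, 0.3, -0.5]
gripper_width: 0.0683
```

Call:
arm_command([
  [0,0,-4],
  [0,0,0],
], spin=[0,0], hand=[80,80])

```text
t: 20.02
position: [0.4138, -0.1829, -0.018]
ee_rot: [[0.02, -0.995, -0.101], [0.011, -0.101, 0.995], [-1.0, -0.021, 0.009]]
wrist_force: [-0.2, -0.6, 0.4]
gripper_width: 0.0681
```

Call:
arm_command([
  [0,0,-3],
  [0,0,0],
], spin=[0,0], hand=[80,80])

```text
t: 20.27
position: [0.4139, -0.1829, -0.0211]
ee_rot: [[0.02, -0.995, -0.102], [0.011, -0.101, 0.995], [-1.0, -0.021, 0.009]]
wrist_force: [-0.1, -0.8, -0.9]
gripper_width: 0.0682
```

Call:
arm_command([
  [0,0,0],
  [0,0,0],
  [0,0,0],
], spin=[0,0,0], hand=[45,45,45])

```text
t: 20.65
position: [0.4142, -0.1833, -0.0203]
ee_rot: [[0.02, -0.995, -0.102], [0.01, -0.101, 0.995], [-1.0, -0.021, 0.008]]
wrist_force: [-0.7, -0.2, -0.9]
gripper_width: 0.0525
```

Gripped: the width stopped at 52.5 mm. The reported z is about -20 mm with the slab on the table. Now I'll lift and carry it to the stand.

Call:
arm_command([
  [0,0,10],
  [0,0,20],
  [0,0,25],
  [0,0,25],
  [0,0,0],
], spin=[0,0,0,0,0], hand=[45,45,45,45,45])

```text
t: 21.28
position: [0.4139, -0.1829, 0.0636]
ee_rot: [[0.02, -0.995, -0.102], [0.011, -0.101, 0.995], [-1.0, -0.021, 0.008]]
wrist_force: [0.6, -1.1, -0.7]
gripper_width: 0.0525
```

```bash
python3 - <<'E'
from st import *
st(); s=camera("scene"); crop(s,210,90,330,210,5,"m9s")
E
```

```text
t 21.27 pos [ 413.9 -182.9   63.6] jaw yaw 95.8 tilt x,jaw [0.02  0.011] w 52.5 F [ 0.6 -1.1 -0.7]
```

View pics/m9s.png

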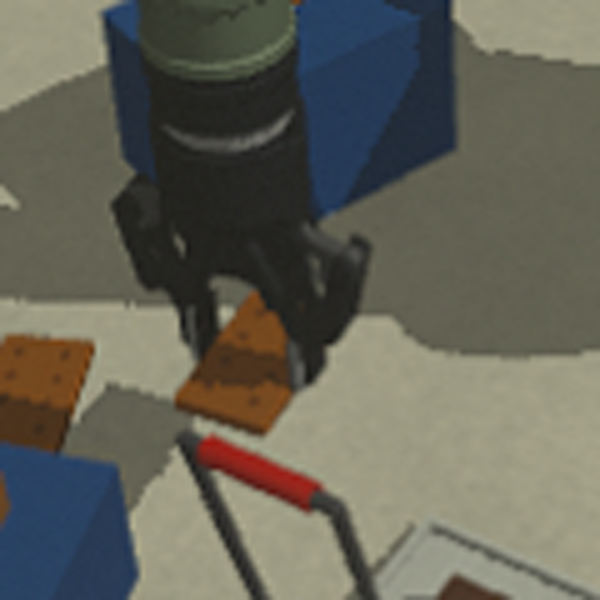

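Call:
arm_command([
  [9,20,5],
  [10,23,0],
  [10,23,0],
  [10,23,0],
  [10,23,0],
  [10,23,0],
  [6,18,0],
  [0,0,0],
], spin=[-1,-1,-1,-1,-1,-1,-1,0], hand=[45,45,45,45,45,45,45,45])

```text
t: 22.32
position: [0.4737, -0.0232, 0.0601]
ee_rot: [[0.008, -1.0, 0.026], [0.013, 0.027, 1.0], [-1.0, -0.008, 0.013]]
wrist_force: [-0.9, -0.1, -1.1]
gripper_width: 0.0529
```

```bash
python3 - <<'E'
from st import *
st(); s=camera("scene"); crop(s,240,100,360,250,4,"m10s"); c=camera("top"); crop(c,280,140,380,260,4,"m10t")
E
```

```text
t 22.32 pos [473.7 -23.2  60.1] jaw yaw 88.5 tilt x,jaw [0.008 0.013] w 52.9 F [-0.9 -0.1 -1.1]
```

View pics/m10s.png

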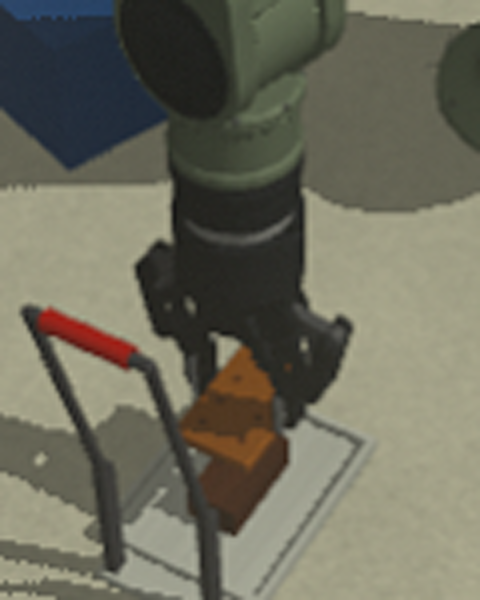

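View pics/m10t.png

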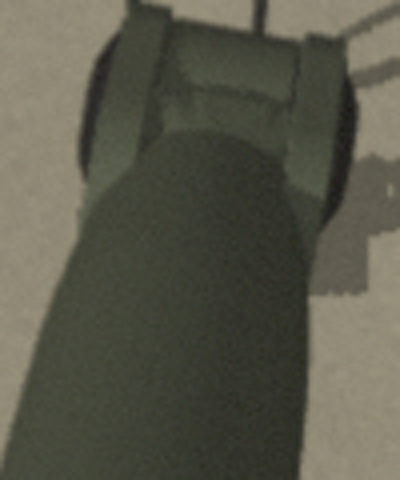

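```bash
python3 - <<'E'
from h import *
s=camera("scene")
q=np.array([(181,437),(250,467)])/4+[240,100]
for z in (.0904,): print(np.round(plane(s,q,z)*1000,1))
crop(s,270,180,320,240,12,"m11s")
a=cv2.imread("pics/ovs2.png")
# stand corners raw from the earlier unobstructed view
h=cv2.cvtColor(s["frame"],cv2.COLOR_RGB2HSV)
E
```

```text
[[519.2 -39.7  90.4]
 [518.7   8.4  90.4]]
```

View pics/m11s.png

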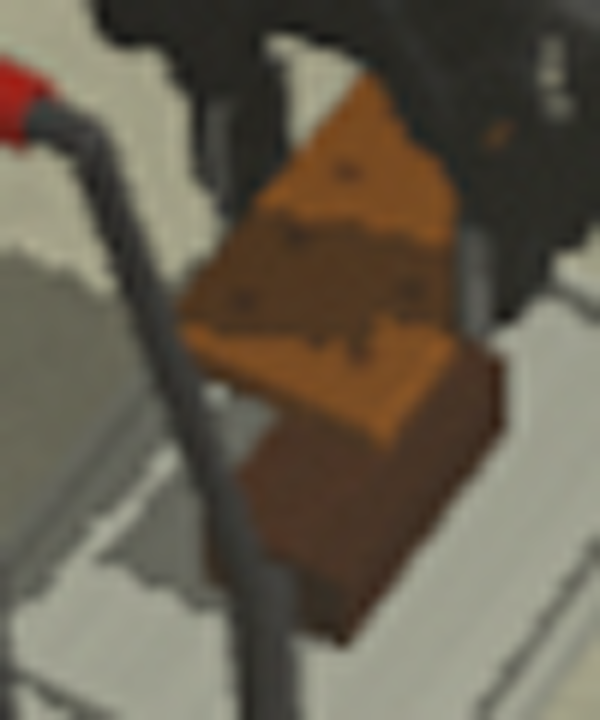

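Call:
arm_command([
  [7,-1,0],
  [1,0,-15],
  [0,0,-18],
  [0,0,-13],
  [0,0,0],
], spin=[0.3,0,0,0,0], hand=[45,45,45,45,45])

```text
t: 23.1
position: [0.4817, -0.028, 0.011]
ee_rot: [[0.008, -1.0, 0.027], [0.012, 0.027, 1.0], [-1.0, -0.008, 0.013]]
wrist_force: [0.3, -0.0, -0.8]
gripper_width: 0.0531
```

```bash
python3 - <<'E'
from st import *
st(); s=camera("scene"); crop(s,260,170,330,250,8,"m12s")
E
```

```text
t 23.1 pos [481.7 -28.   11. ] jaw yaw 88.4 tilt x,jaw [0.008 0.012] w 53.1 F [ 0.3 -0.  -0.8]
```

View pics/m12s.png

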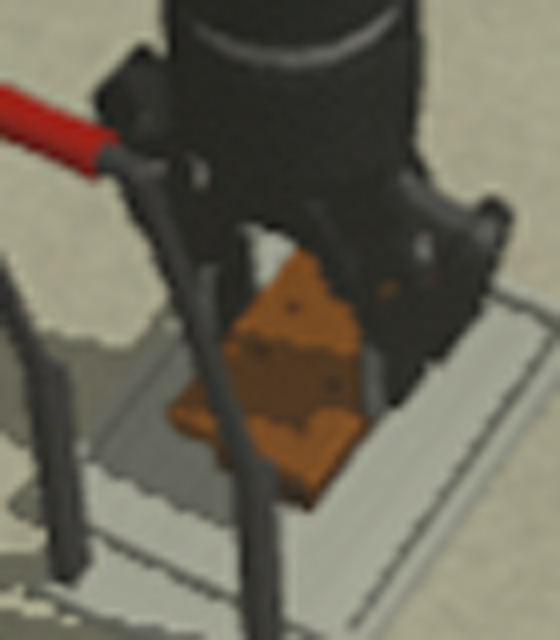

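Call:
arm_command([
  [0,3,0],
  [0,0,-1],
  [0,0,0],
], spin=[0.4,0,0], hand=[45,45,45])

```text
t: 23.52
position: [0.4831, -0.025, 0.0115]
ee_rot: [[0.011, -1.0, 0.019], [0.012, 0.019, 1.0], [-1.0, -0.011, 0.012]]
wrist_force: [0.2, 0.0, -0.6]
gripper_width: 0.0526
```

Call:
arm_command([
  [0,0,0],
  [0,0,0],
  [0,0,0],
  [0,0,20],
  [0,0,30],
  [0,0,30],
  [0,0,20],
  [0,0,0],
], spin=[0,0,0,0,0,0,0,0], hand=[66,76,76,76,85,90,90,90])

```text
t: 24.52
position: [0.483, -0.025, 0.1147]
ee_rot: [[0.011, -1.0, 0.019], [0.012, 0.02, 1.0], [-1.0, -0.011, 0.012]]
wrist_force: [-0.2, -0.5, -0.3]
gripper_width: 0.0769
```

```bash
python3 - <<'E'
from st import *
st(); s=camera("scene"); crop(s,260,170,330,250,8,"m13s")
E
```

```text
t 24.52 pos [483.  -25.  114.7] jaw yaw 88.9 tilt x,jaw [0.011 0.012] w 76.9 F [-0.2 -0.5 -0.3]
```

View pics/m13s.png

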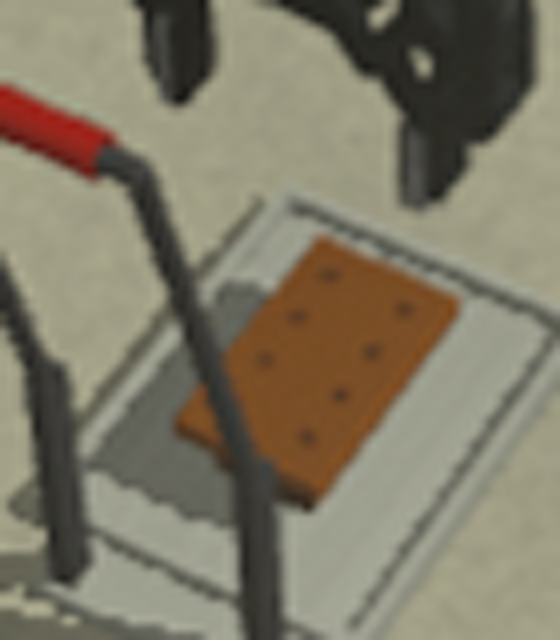

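```bash
python3 - <<'E'
from h import *
s=camera("scene")
q=np.array([(322,236),(460,298),(310,497),(178,422)])/8+[260,170]
P=plane(s,q,.04)[:,:2]*1000; print(np.round(P,1),P.mean(0))
st=np.array([(305,298),(373,328),(222,408)])/6+[250,155]
P=plane(s,st,.03)[:,:2]*1000; print(np.round(P,1),(P[1]+P[2])/2)
E
```

```text
[[438.8 -45.6]
 [439.7   6.4]
 [531.4   4. ]
 [526.6 -46.8]] [484.11757113 -20.49828523]
[[446.2 -39.8]
 [446.4  -5.6]
 [515.3 -40.3]] [480.80858361 -22.94007618]
```

Call:
arm_command([
  [-12,-35,15],
  [-12,-40,0],
  [-10,-40,0],
  [-8,-40,0],
  [-4,-40,0],
  [-2,-40,0],
  [-2,-40,-10],
  [0,-34,-20],
  [0,0,-20],
  [0,0,0],
], spin=[3,3,3,3,3,3,3,3,0.5,0], hand=[90,90,90,90,90,90,90,90,90,90])

```text
t: 25.88
position: [0.4217, -0.3389, 0.0632]
ee_rot: [[-0.015, -0.912, -0.411], [0.024, -0.411, 0.911], [-1.0, 0.004, 0.027]]
wrist_force: [0.0, -0.3, 0.4]
gripper_width: 0.0769
```

```bash
python3 - <<'E'
from st import *
st(); s=camera("scene"); crop(s,170,110,290,230,5,"r1s"); c=camera("top"); crop(c,280,140,480,290,4,"r1t")
E
```

```text
t 25.88 pos [ 421.7 -338.9   63.2] jaw yaw 114.3 tilt x,jaw [-0.015  0.024] w 76.9 F [ 0.  -0.3  0.4]
```

View pics/r1s.png

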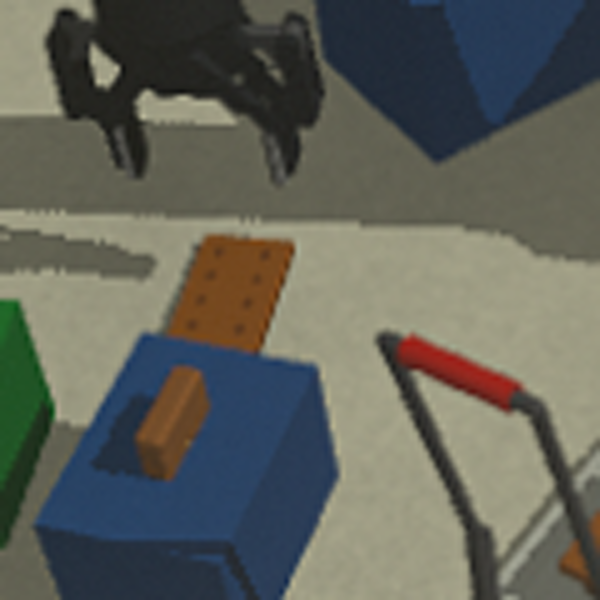

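View pics/r1t.png

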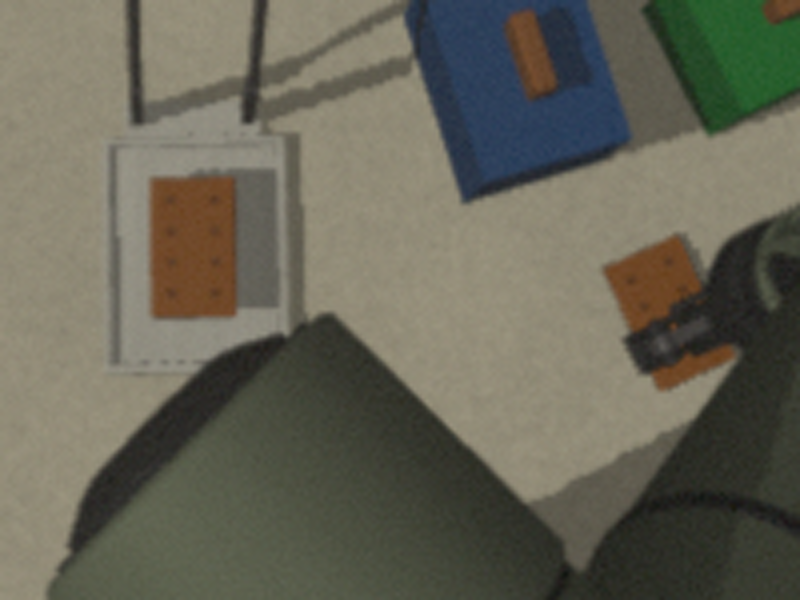

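```bash
python3 - <<'E'
from ov import *
c=camera("top")
q=np.array([(152,177),(236,177),(236,317),(152,317)])/4+[280,140]-.4
P=plane(c,q,.04)[:,:2]*1000; print("slab",np.round(P,1),P.mean(0))
overlay(c,(479.5,-27,-1.2),6,290,150,370,245,"ovt2",[box(77,60,12),box(72,55,12)])
hsv=cv2.cvtColor(c["frame"],cv2.COLOR_RGB2HSV)
m=cv2.inRange(hsv,(3,90,40),(14,255,220))
for k in cv2.findContours(m,cv2.RETR_EXTERNAL,cv2.CHAIN_APPROX_NONE)[0]:
    if cv2.contourArea(k)>100:
        P=plane(c,k.reshape(-1,2),.04)[:,:2]*1000; r=cv2.minAreaRect(P.astype(np.float32))
        if abs(r[0][0]-480)<40 and abs(r[0][1]+25)<30: print(r)
E
```

```text
slab [[526.4   0.6]
 [524.9 -53.1]
 [435.1 -50.2]
 [436.5   3. ]] [480.71489036 -24.91808195]
((481.61083984375, -24.767410278320312), (51.15681457519531, 87.32012176513672), 88.42345428466797)
```

View pics/ovt2.png

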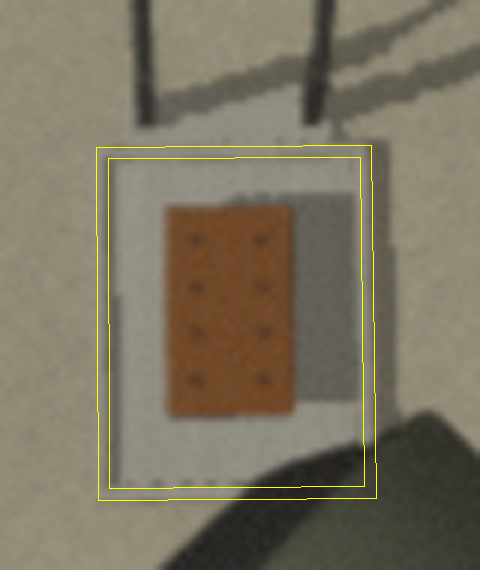

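Call:
arm_command([
  [12,4,0],
  [0,0,-25],
  [0,0,-25],
  [0,0,0],
], spin=[-0.5,0,0,0], hand=[88,88,88,88])

```text
t: 26.52
position: [0.4414, -0.3357, 0.0189]
ee_rot: [[-0.004, -0.914, -0.406], [0.015, -0.406, 0.914], [-1.0, -0.002, 0.015]]
wrist_force: [-1.0, 0.5, 0.3]
gripper_width: 0.075
```

```bash
python3 - <<'E'
from st import *
st(); s=camera("scene"); crop(s,170,100,270,200,6,"r2s"); c=camera("top"); crop(c,400,170,500,260,6,"r2t")
E
```

```text
t 26.52 pos [ 441.4 -335.7   18.9] jaw yaw 114.0 tilt x,jaw [-0.004  0.015] w 75.0 F [-1.   0.5  0.3]
```

View pics/r2s.png

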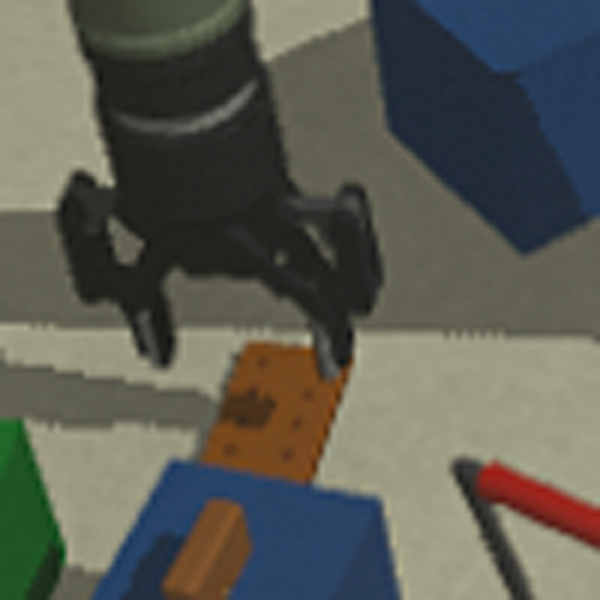

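View pics/r2t.png

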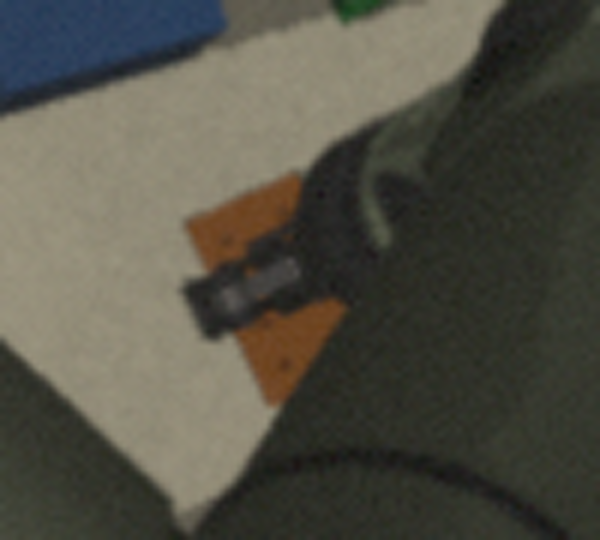

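Call:
arm_command([
  [-6,1,-12],
  [0,0,-12],
  [0,0,-8],
  [0,0,0],
], spin=[-0.3,0,0,0], hand=[84,84,84,84])

```text
t: 27.12
position: [0.4372, -0.337, -0.0114]
ee_rot: [[0.0, -0.916, -0.401], [0.01, -0.401, 0.916], [-1.0, -0.004, 0.009]]
wrist_force: [0.2, -0.1, 0.0]
gripper_width: 0.072
```

Call:
arm_command([
  [-2,1,-5],
  [0,0,-4],
  [0,0,0],
], spin=[0,0,0], hand=[80,80,80])

```text
t: 27.5
position: [0.4351, -0.3361, -0.0209]
ee_rot: [[0.0, -0.916, -0.401], [0.01, -0.401, 0.916], [-1.0, -0.004, 0.009]]
wrist_force: [0.1, 1.3, 0.2]
gripper_width: 0.0682
```

```bash
python3 - <<'E'
from st import *
st(); s=camera("scene"); crop(s,170,100,270,200,6,"r3s")
E
```

```text
t 27.5 pos [ 435.1 -336.1  -20.9] jaw yaw 113.6 tilt x,jaw [0.   0.01] w 68.2 F [0.1 1.3 0.2]
```

View pics/r3s.png

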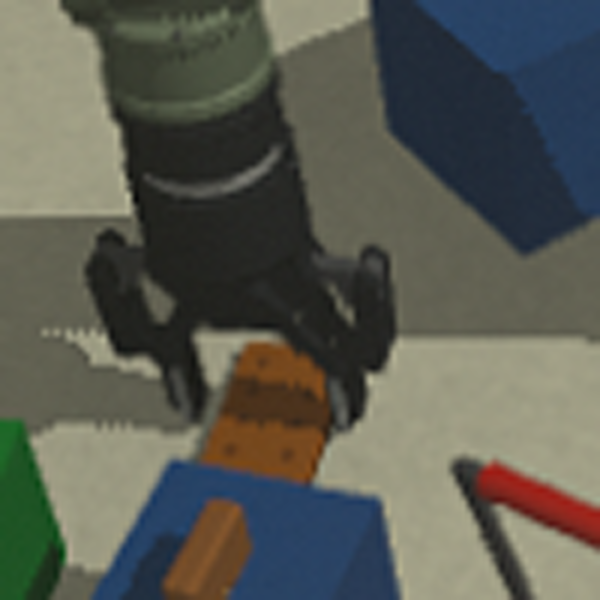

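The fingers straddle the slab. I'll close and lift.

Call:
arm_command([
  [0,0,0],
  [0,0,0],
  [0,0,0],
  [0,0,0],
], spin=[0,0,0,0], hand=[45,45,45,45])

```text
t: 28.05
position: [0.4357, -0.3366, -0.0198]
ee_rot: [[0.002, -0.916, -0.401], [0.009, -0.401, 0.916], [-1.0, -0.005, 0.007]]
wrist_force: [0.8, -0.8, -0.2]
gripper_width: 0.0526
```

Call:
arm_command([
  [0,0,10],
  [0,0,20],
  [0,0,30],
  [0,0,35],
  [0,0,0],
], spin=[0,0,0,0,0], hand=[45,45,45,45,45])

```text
t: 28.68
position: [0.4355, -0.3363, 0.0798]
ee_rot: [[0.001, -0.916, -0.401], [0.009, -0.401, 0.916], [-1.0, -0.005, 0.008]]
wrist_force: [-0.2, 0.2, -0.3]
gripper_width: 0.0526
```

Call:
arm_command([
  [0,25,20],
  [0,38,10],
  [0,40,0],
  [2,40,0],
  [4,40,0],
  [8,40,0],
  [10,38,0],
  [11,30,0],
  [8,15,0],
  [0,0,0],
], spin=[-2,-3,-3,-3,-3,-3,-3,-3,-2,0], hand=[45,45,45,45,45,45,45,45,45,45])

```text
t: 29.92
position: [0.4743, -0.0198, 0.1066]
ee_rot: [[0.0, -0.999, 0.04], [0.01, 0.04, 0.999], [-1.0, 0.0, 0.01]]
wrist_force: [-0.3, 0.4, -0.2]
gripper_width: 0.0526
```

Call:
arm_command([
  [6,-6,-10],
  [0,-1,-30],
  [0,0,-25],
  [0,0,0],
], spin=[1,0,0,0], hand=[45,45,45,45])

```text
t: 30.42
position: [0.4799, -0.031, 0.0379]
ee_rot: [[-0.001, -1.0, 0.023], [0.008, 0.023, 1.0], [-1.0, 0.001, 0.008]]
wrist_force: [0.5, -0.6, 0.2]
gripper_width: 0.0528
```

```bash
python3 - <<'E'
from st import *
st(); s=camera("scene"); crop(s,260,160,330,250,7,"r4s")
E
```

```text
t 30.43 pos [479.9 -31.   37.9] jaw yaw 88.7 tilt x,jaw [-0.001  0.008] w 52.8 F [ 0.5 -0.6  0.2]
```

View pics/r4s.png

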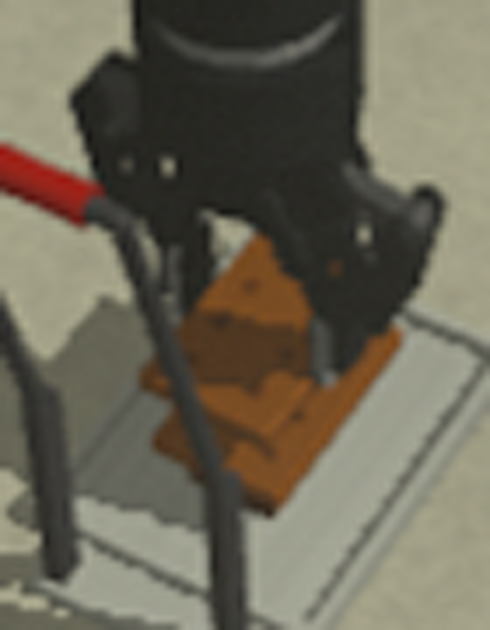

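Call:
arm_command([
  [1,4,0],
  [0,0,-8],
  [0,0,-7],
  [0,0,0],
], spin=[0,0,0,0], hand=[45,45,45,45])

```text
t: 30.98
position: [0.4838, -0.028, 0.025]
ee_rot: [[0.004, -1.0, 0.023], [0.007, 0.023, 1.0], [-1.0, -0.004, 0.007]]
wrist_force: [-0.3, -0.0, -0.8]
gripper_width: 0.0525
```

```bash
python3 - <<'E'
from st import *
st(); s=camera("scene"); crop(s,260,160,330,250,7,"r5s")
E
```

```text
t 30.98 pos [483.8 -28.   25. ] jaw yaw 88.7 tilt x,jaw [0.004 0.007] w 52.5 F [-0.3 -0.  -0.8]
```

View pics/r5s.png

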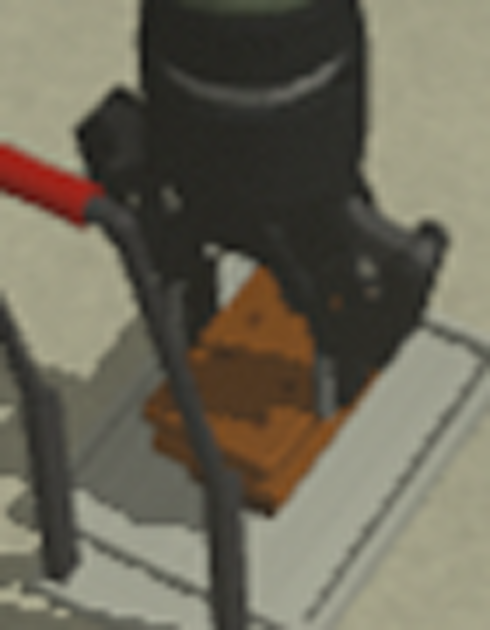

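Call:
arm_command([
  [-3,1,0],
  [0,0,-3],
  [0,0,0],
], spin=[0,0,0], hand=[45,45,45])

```text
t: 31.4
position: [0.4809, -0.0269, 0.0224]
ee_rot: [[0.005, -1.0, 0.023], [0.007, 0.023, 1.0], [-1.0, -0.005, 0.007]]
wrist_force: [-0.5, 0.3, -1.5]
gripper_width: 0.0521
```

Call:
arm_command([
  [0,0,0],
  [0,0,0],
  [0,0,0],
  [0,0,20],
  [0,0,30],
  [0,0,30],
  [0,0,20],
  [0,0,0],
], spin=[0,0,0,0,0,0,0,0], hand=[66,76,76,76,85,90,90,90])

```text
t: 32.4
position: [0.4807, -0.0269, 0.1253]
ee_rot: [[0.005, -1.0, 0.023], [0.007, 0.023, 1.0], [-1.0, -0.005, 0.007]]
wrist_force: [0.5, -0.4, -0.8]
gripper_width: 0.077
```

```bash
python3 - <<'E'
from st import *
st(); s=camera("scene"); crop(s,260,160,330,250,7,"r6s")
E
```

```text
t 32.4 pos [480.7 -26.9 125.3] jaw yaw 88.7 tilt x,jaw [0.005 0.007] w 77.0 F [ 0.5 -0.4 -0.8]
```

View pics/r6s.png

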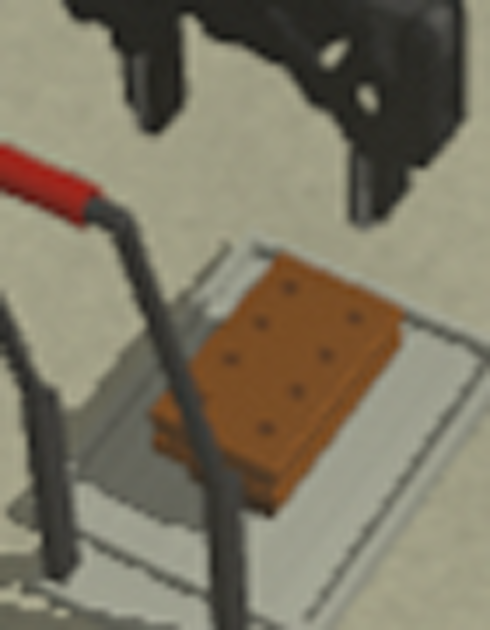

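Call:
arm_command([
  [-8,25,0],
  [-11,32,0],
  [-11,32,0],
  [-11,32,0],
  [-11,32,-10],
  [-11,32,-20],
  [-11,30,-20],
  [0,6,-20],
  [0,0,0],
], spin=[-0.5,-0.5,-0.5,-0.5,-0.5,-0.5,-0.5,0,0], hand=[90,90,90,90,90,90,90,90,90])

```text
t: 33.58
position: [0.3963, 0.1991, 0.0423]
ee_rot: [[-0.009, -0.996, 0.088], [0.005, 0.088, 0.996], [-1.0, 0.01, 0.004]]
wrist_force: [-0.6, 0.1, -0.2]
gripper_width: 0.0773
```

```bash
python3 - <<'E'
from st import *
st(); s=camera("scene"); crop(s,330,150,450,270,5,"l1s"); c=camera("top"); crop(c,180,130,380,280,4,"l1t")
E
```

```text
t 33.58 pos [396.3 199.1  42.3] jaw yaw 84.9 tilt x,jaw [-0.009  0.005] w 77.3 F [-0.6  0.1 -0.2]
```

View pics/l1s.png

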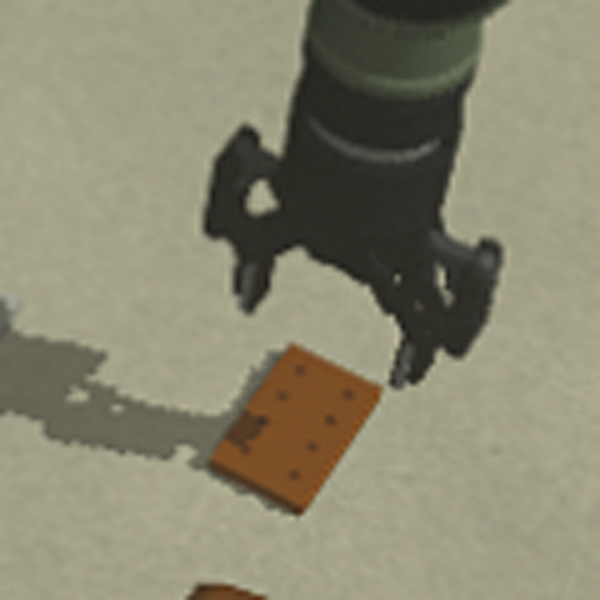

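View pics/l1t.png

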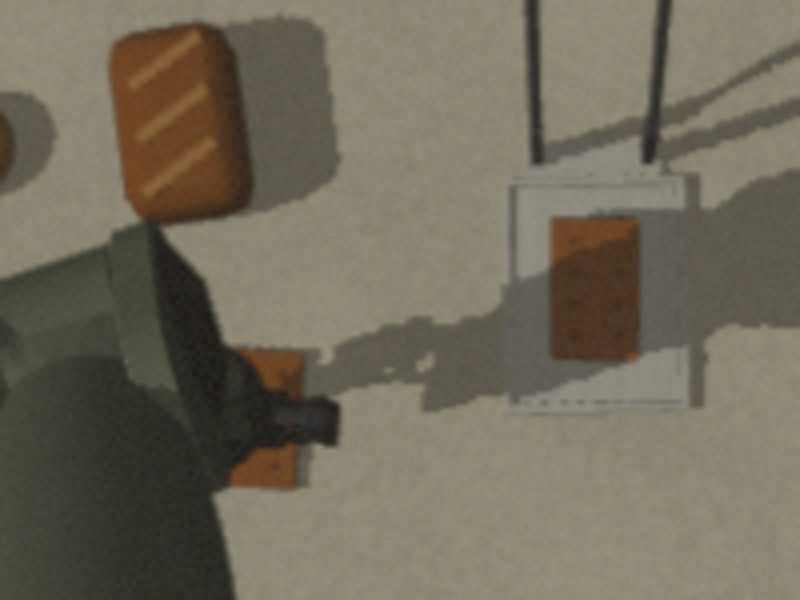

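Call:
arm_command([
  [10,-4,-10],
  [0,0,-20],
  [0,0,-15],
  [0,0,0],
], spin=[0,0,0,0], hand=[88,88,88,88])

```text
t: 34.17
position: [0.4139, 0.1929, -0.0011]
ee_rot: [[0.0, -0.996, 0.094], [0.007, 0.094, 0.996], [-1.0, 0.0, 0.007]]
wrist_force: [-0.9, -0.7, 0.4]
gripper_width: 0.0754
```

```bash
python3 - <<'E'
from st import *
st(); s=camera("scene"); crop(s,330,150,450,270,5,"l2s")
E
```

```text
t 34.17 pos [413.9 192.9  -1.1] jaw yaw 84.6 tilt x,jaw [0.    0.007] w 75.4 F [-0.9 -0.7  0.4]
```

View pics/l2s.png

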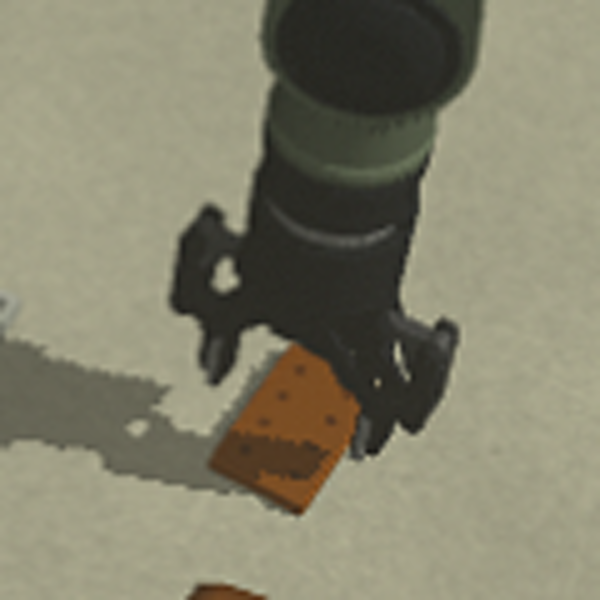

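Call:
arm_command([
  [-7,2,-5],
  [0,0,-8],
  [0,0,0],
], spin=[0.4,0,0], hand=[84,84,84])

```text
t: 34.6
position: [0.4084, 0.195, -0.0131]
ee_rot: [[0.004, -0.996, 0.087], [0.008, 0.087, 0.996], [-1.0, -0.003, 0.008]]
wrist_force: [0.2, 0.3, -0.4]
gripper_width: 0.072
```

Call:
arm_command([
  [0,0,-3],
  [0,0,-4],
  [0,0,0],
], spin=[0,0,0], hand=[80,80,80])

```text
t: 34.98
position: [0.4086, 0.1953, -0.0204]
ee_rot: [[0.004, -0.996, 0.087], [0.008, 0.087, 0.996], [-1.0, -0.003, 0.008]]
wrist_force: [0.2, 0.4, 0.1]
gripper_width: 0.0681
```

```bash
python3 - <<'E'
from st import *
st(); s=camera("scene"); crop(s,330,150,450,270,5,"l3s")
E
```

```text
t 34.98 pos [408.6 195.3 -20.4] jaw yaw 85.0 tilt x,jaw [0.004 0.008] w 68.1 F [0.2 0.4 0.1]
```

View pics/l3s.png

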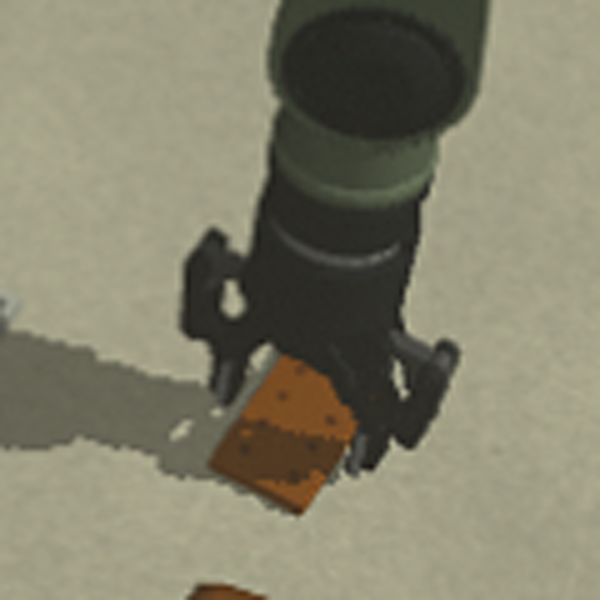

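Call:
arm_command([
  [0,0,0],
  [0,0,0],
  [0,0,0],
  [0,0,0],
], spin=[0,0,0,0], hand=[45,45,45,45])

```text
t: 35.52
position: [0.409, 0.1953, -0.0195]
ee_rot: [[0.005, -0.996, 0.087], [0.008, 0.087, 0.996], [-1.0, -0.004, 0.008]]
wrist_force: [-0.1, 0.9, -1.7]
gripper_width: 0.0528
```

Call:
arm_command([
  [0,0,10],
  [0,0,20],
  [0,0,30],
  [0,0,35],
  [0,0,0],
], spin=[0,0,0,0,0], hand=[45,45,45,45,45])

```text
t: 36.15
position: [0.4085, 0.1952, 0.0799]
ee_rot: [[0.005, -0.996, 0.087], [0.008, 0.087, 0.996], [-1.0, -0.004, 0.008]]
wrist_force: [0.3, -0.5, -0.7]
gripper_width: 0.0529
```

Call:
arm_command([
  [8,-20,5],
  [10,-31,0],
  [10,-32,0],
  [10,-32,0],
  [10,-32,0],
  [10,-32,0],
  [9,-27,0],
  [4,-10,0],
  [0,0,0],
], spin=[0.4,0.5,0.5,0.5,0.5,0.5,0.5,0.3,0], hand=[45,45,45,45,45,45,45,45,45])

```text
t: 37.28
position: [0.4763, -0.0264, 0.0801]
ee_rot: [[-0.003, -1.0, 0.018], [0.01, 0.018, 1.0], [-1.0, 0.003, 0.01]]
wrist_force: [0.1, 0.6, 0.1]
gripper_width: 0.053
```

Call:
arm_command([
  [2,1,-15],
  [0,0,-18],
  [0,0,0],
], spin=[0,0,0], hand=[45,45,45])

```text
t: 37.65
position: [0.4765, -0.0222, 0.0443]
ee_rot: [[-0.005, -1.0, 0.015], [0.012, 0.015, 1.0], [-1.0, 0.006, 0.012]]
wrist_force: [-0.1, 0.2, -0.7]
gripper_width: 0.0522
```

Call:
arm_command([
  [5,-4,0],
  [0,0,-8],
  [0,0,0],
], spin=[0,0,0], hand=[45,45,45])

```text
t: 38.02
position: [0.4822, -0.0255, 0.0362]
ee_rot: [[-0.005, -1.0, 0.013], [0.012, 0.013, 1.0], [-1.0, 0.005, 0.012]]
wrist_force: [0.4, 0.1, -0.1]
gripper_width: 0.0523
```

```bash
python3 - <<'E'
from st import *
st(); s=camera("scene"); crop(s,260,160,330,250,7,"l4s")
E
```

```text
t 38.02 pos [482.2 -25.5  36.2] jaw yaw 89.3 tilt x,jaw [-0.005  0.012] w 52.3 F [ 0.4  0.1 -0.1]
```

View pics/l4s.png

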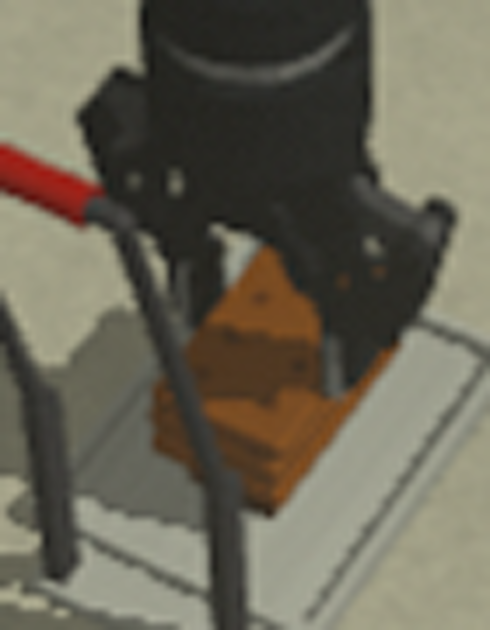

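Call:
arm_command([
  [0,-1,-4],
  [0,0,0],
], spin=[-0.4,0], hand=[45,45])

```text
t: 38.33
position: [0.483, -0.0268, 0.0326]
ee_rot: [[-0.003, -1.0, 0.021], [0.011, 0.021, 1.0], [-1.0, 0.003, 0.011]]
wrist_force: [-0.4, -0.5, -0.3]
gripper_width: 0.0526
```

Call:
arm_command([
  [0,0,0],
  [0,0,0],
  [0,0,0],
  [0,0,20],
  [0,0,30],
  [0,0,30],
  [0,0,20],
  [0,0,0],
], spin=[0,0,0,0,0,0,0,0], hand=[66,76,76,76,85,90,90,90])

```text
t: 39.33
position: [0.4826, -0.0267, 0.1357]
ee_rot: [[-0.003, -1.0, 0.021], [0.011, 0.021, 1.0], [-1.0, 0.003, 0.011]]
wrist_force: [0.8, -0.7, -0.0]
gripper_width: 0.0771
```

```bash
python3 - <<'E'
from st import *
st(); s=camera("scene"); crop(s,260,160,330,250,7,"l5s")
E
```

```text
t 39.33 pos [482.6 -26.7 135.7] jaw yaw 88.8 tilt x,jaw [-0.003  0.011] w 77.1 F [ 0.8 -0.7 -0. ]
```

View pics/l5s.png

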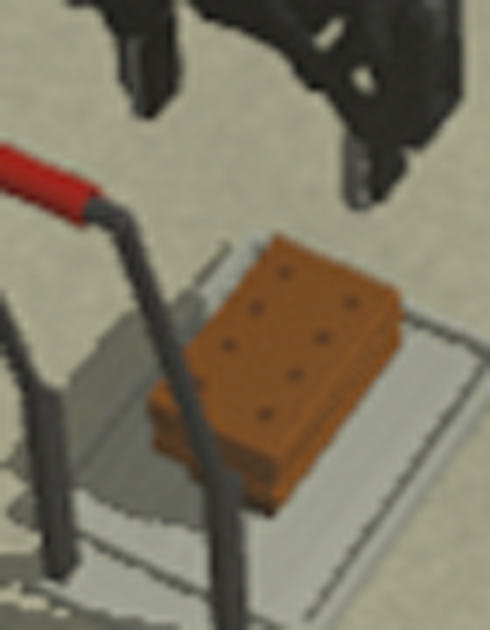

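The pile is square. Before reaching for the cover I'll check both full views, looking for stray slabs and the cover's current pose.

Call:
arm_command([
  [-15,-30,30],
  [-15,-30,30],
  [-10,-20,0],
  [0,0,0],
], spin=[4,4,4,0], hand=[70,70,70,70])

```text
t: 39.88
position: [0.4382, -0.1075, 0.1915]
ee_rot: [[-0.014, -0.981, -0.195], [0.012, -0.195, 0.981], [-1.0, 0.012, 0.014]]
wrist_force: [0.3, 0.1, -0.5]
gripper_width: 0.0597
```

```bash
python3 - <<'E'
from st import *
st(); s=camera("scene"); c=camera("top"); cv2.imwrite("pics/f1s.png",s["frame"][:,:,::-1]); cv2.imwrite("pics/f1t.png",c["frame"][:,:,::-1])
hsv=cv2.cvtColor(c["frame"],cv2.COLOR_RGB2HSV)
m=cv2.inRange(hsv,(3,90,40),(14,255,220))
for k in cv2.findContours(m,cv2.RETR_EXTERNAL,cv2.CHAIN_APPROX_NONE)[0]:
    if cv2.contourArea(k)>60:
        ctr=cv2.minAreaRect(k)[0]; z=.12 if abs(ctr[0]-412)<30 else .06
        P=plane(c,k.reshape(-1,2),z)[:,:2]*1000; r=cv2.minAreaRect(P.astype(np.float32))
        print(np.round(ctr),np.round(r[0],1),np.round(r[1],1),round(r[2],1))
E
```

```text
t 39.88 pos [ 438.2 -107.5  191.5] jaw yaw 101.2 tilt x,jaw [-0.014  0.012] w 59.7 F [ 0.3  0.1 -0.5]
[636. 385.] [ -29.8 -822. ] [15.5 76.3] 89.7
[461. 323.] [ 163.4 -347.1] [29.8 70.7] 68.7
[636. 315.] [ 155.9 -825.7] [110.8  23.9] 0.4
[ 47. 308.] [221.4 708.8] [104.3 168.5] 12.9
[633. 233.] [ 371.6 -831.8] [36.6 63.5] 84.7
[329. 202.] [477.8 -26.7] [55.  88.5] 88.4
[224. 161.] [590.4 236.5] [125.3  79.5] 7.2
[481. 138.] [ 632.4 -426.6] [12.8 57.5] 25.0
[ 72. 132.] [682.6 650. ] [143.8  60.2] 87.3
[230. 111.] [721.  223.2] [33.5 50.7] 27.0
```

View pics/f1s.png

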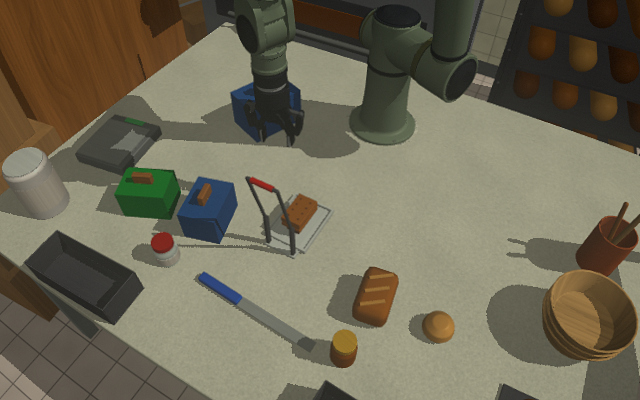

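View pics/f1t.png

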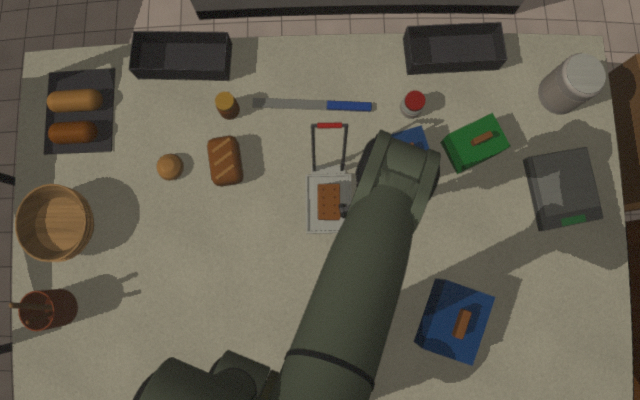

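```bash
python3 - <<'E'
from h import *
a=cv2.imread("pics/top0.png")[120:200,370:450]; b=cv2.imread("pics/f1s.png")[165:250,165:250]
a=cv2.resize(a,None,fx=6,fy=6,interpolation=cv2.INTER_CUBIC);b=cv2.resize(b,None,fx=6,fy=6,interpolation=cv2.INTER_CUBIC)
cv2.imwrite("pics/cvt.png",cv2.convertScaleAbs(a,alpha=1.5));cv2.imwrite("pics/cvs.png",cv2.convertScaleAbs(b,alpha=1.5))
E
```

```text
(no output)
```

View pics/cvt.png

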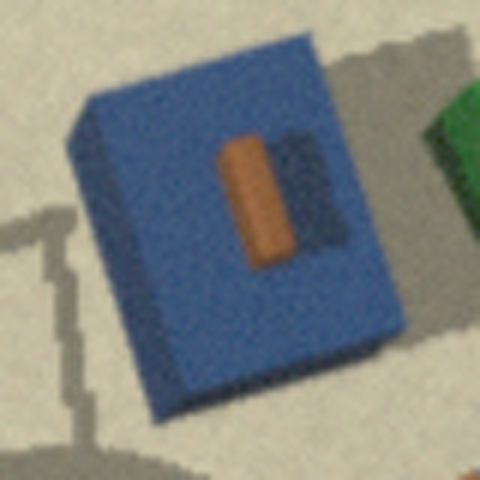

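View pics/cvs.png

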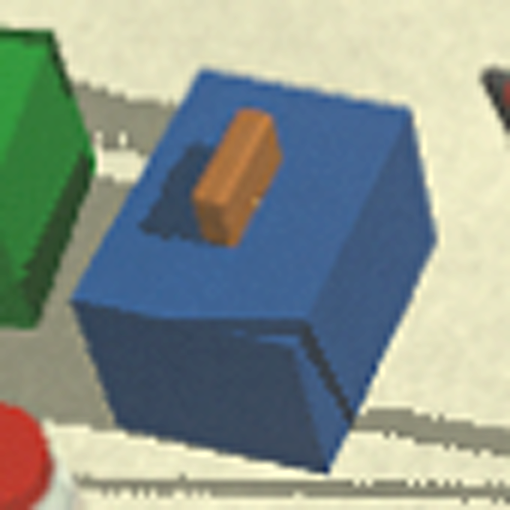

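```bash
python3 - <<'E'
from h import *
c=camera("top"); s=camera("scene")
for n,cc,q,o in (("top",c,[(95,98),(312,35),(405,325),(185,390)],(370,120)),("scene",s,[(203,68),(408,108),(305,322),(75,300)],(165,165))):
    P=plane(cc,np.array(q)/6+o-.4,.09)[:,:2]*1000
    e=[P[(i+1)%4]-P[i] for i in range(4)]
    print(n,np.round(P,1).tolist(),P.mean(0).round(1),[ (round(np.hypot(*v),1),round(np.degrees(np.arctan2(v[1],v[0])),1)) for v in e])
E
```

```text
top [[635.1, -172.1], [660.4, -265.0], [536.0, -296.9], [511.1, -203.7]] [ 585.7 -234.4] [(np.float64(96.3), np.float64(-74.8)), (np.float64(128.4), np.float64(-165.6)), (np.float64(96.5), np.float64(105.0)), (np.float64(128.0), np.float64(14.3))]
scene [[534.8, -295.9], [510.2, -203.5], [624.5, -171.9], [661.7, -260.8]] [ 582.8 -233. ] [(np.float64(95.5), np.float64(104.9)), (np.float64(118.6), np.float64(15.5)), (np.float64(96.3), np.float64(-67.3)), (np.float64(131.7), np.float64(-164.5))]
```

Call:
arm_command([
  [5,-30,0],
  [10,-30,0],
  [20,-25,0],
  [25,-15,0],
  [30,-12,0],
  [30,-8,0],
  [20,-4,0],
  [0,0,0],
], spin=[0.5,0.5,0.5,0.5,0.5,0.5,0.5,0], hand=[50,50,50,50,50,50,50,50])

```text
t: 41.08
position: [0.5847, -0.2258, 0.1858]
ee_rot: [[-0.021, -0.963, -0.267], [0.016, -0.267, 0.963], [-1.0, 0.016, 0.021]]
wrist_force: [-0.5, 0.4, -0.1]
gripper_width: 0.0431
```

```bash
python3 - <<'E'
from st import *
st(); s=camera("scene"); crop(s,150,60,290,250,3.1,"c1s")
E
```

```text
t 41.08 pos [ 584.7 -225.8  185.8] jaw yaw 105.5 tilt x,jaw [-0.021  0.016] w 43.1 F [-0.5  0.4 -0.1]
```

View pics/c1s.png

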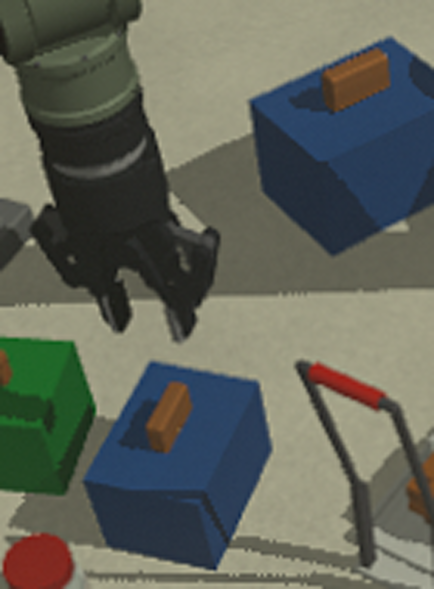

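Call:
arm_command([
  [2,-8,-10],
  [0,0,-30],
  [0,0,-20],
  [0,0,0],
], spin=[-0.5,0,0,0], hand=[50,50,50,50])

```text
t: 41.62
position: [0.5828, -0.2332, 0.1227]
ee_rot: [[-0.024, -0.966, -0.257], [0.017, -0.257, 0.966], [-1.0, 0.019, 0.023]]
wrist_force: [-0.1, 1.0, 0.4]
gripper_width: 0.0429
```

```bash
python3 - <<'E'
from st import *
st(); s=camera("scene"); crop(s,160,120,260,250,4.6,"c2s"); c=camera("top"); crop(c,370,110,450,210,5,"c2t")
E
```

```text
t 41.62 pos [ 582.8 -233.2  122.7] jaw yaw 104.9 tilt x,jaw [-0.024  0.017] w 42.9 F [-0.1  1.   0.4]
```

View pics/c2s.png

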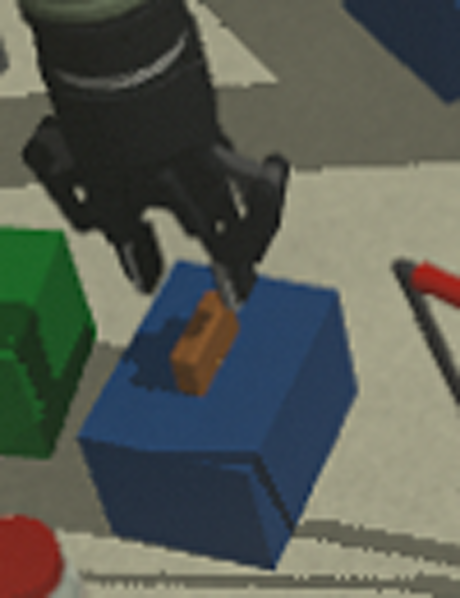

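View pics/c2t.png

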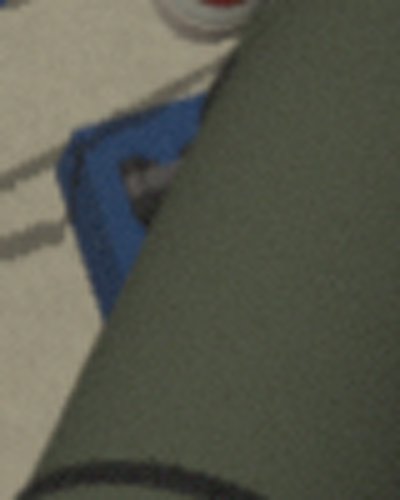

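Call:
arm_command([
  [4,-1,-10],
  [0,0,-12],
  [0,0,0],
], spin=[0,0,0], hand=[50,50,50])

```text
t: 42.1
position: [0.5896, -0.2356, 0.1033]
ee_rot: [[-0.018, -0.966, -0.257], [0.014, -0.257, 0.966], [-1.0, 0.014, 0.018]]
wrist_force: [-0.8, -0.1, 0.3]
gripper_width: 0.0426
```

Call:
arm_command([
  [0,0,-10],
  [0,0,0],
], spin=[0,0], hand=[50,50])

```text
t: 42.35
position: [0.5896, -0.2356, 0.0926]
ee_rot: [[-0.018, -0.966, -0.257], [0.014, -0.257, 0.966], [-1.0, 0.014, 0.018]]
wrist_force: [0.0, 0.4, 0.1]
gripper_width: 0.0424
```

```bash
python3 - <<'E'
from st import *
st(); s=camera("scene"); crop(s,160,120,260,250,4.6,"c3s")
E
```

```text
t 42.35 pos [ 589.6 -235.6   92.6] jaw yaw 104.9 tilt x,jaw [-0.018  0.014] w 42.4 F [0.  0.4 0.1]
```

View pics/c3s.png

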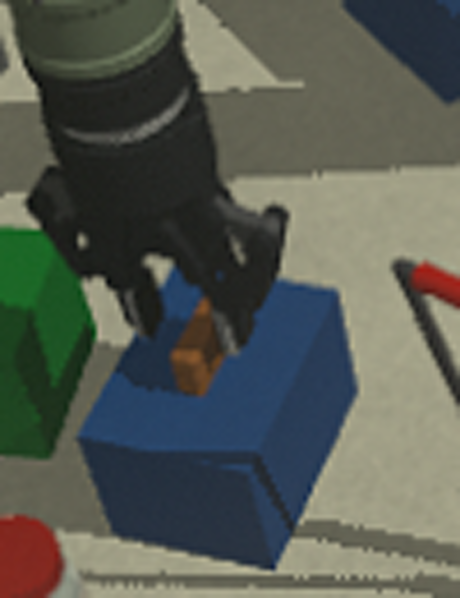

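Call:
arm_command([
  [-2,1,-6],
  [0,0,-6],
  [0,0,0],
], spin=[0,0,0], hand=[48,46,46])

```text
t: 42.78
position: [0.5881, -0.2348, 0.0808]
ee_rot: [[-0.016, -0.966, -0.257], [0.013, -0.257, 0.966], [-1.0, 0.013, 0.017]]
wrist_force: [0.0, -1.2, 0.7]
gripper_width: 0.0394
```

Call:
arm_command([
  [0,0,-3],
  [0,0,0],
], spin=[0,0], hand=[46,46])

```text
t: 43.02
position: [0.5882, -0.2349, 0.0777]
ee_rot: [[-0.016, -0.966, -0.257], [0.013, -0.257, 0.966], [-1.0, 0.012, 0.017]]
wrist_force: [0.4, -1.1, -0.3]
gripper_width: 0.0395
```

Call:
arm_command([
  [0,0,0],
  [0,0,0],
  [0,0,0],
  [0,0,0],
], spin=[0,0,0,0], hand=[0,0,0,0])

```text
t: 43.52
position: [0.5884, -0.2349, 0.0781]
ee_rot: [[-0.016, -0.966, -0.257], [0.013, -0.257, 0.966], [-1.0, 0.012, 0.016]]
wrist_force: [-0.3, -0.4, 0.3]
gripper_width: 0.0148
```

Call:
arm_command([
  [0,0,6],
  [0,0,15],
  [0,0,25],
  [0,0,30],
  [0,0,30],
  [0,0,0],
], spin=[0,0,0,0,0,0], hand=[0,0,0,0,0,0])

```text
t: 44.28
position: [0.5868, -0.2343, 0.1887]
ee_rot: [[-0.018, -0.966, -0.257], [0.014, -0.257, 0.966], [-1.0, 0.014, 0.018]]
wrist_force: [-0.0, 0.2, -3.6]
gripper_width: 0.0148
```

```bash
python3 - <<'E'
from st import *
st(); s=camera("scene"); crop(s,150,80,290,250,3.3,"c4s")
E
```

```text
t 44.27 pos [ 586.8 -234.3  188.7] jaw yaw 104.9 tilt x,jaw [-0.018  0.014] w 14.8 F [-0.   0.2 -3.6]
```

View pics/c4s.png

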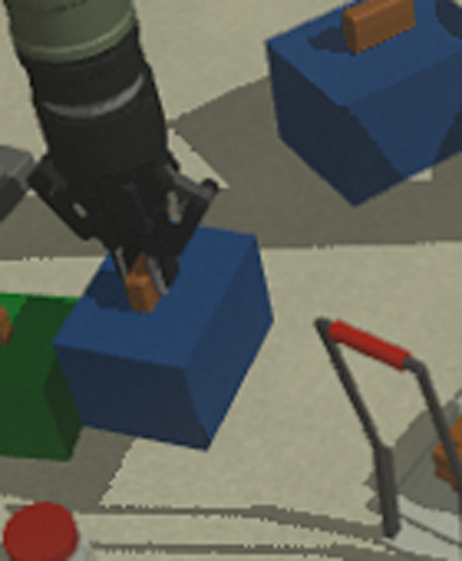

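Call:
arm_command([
  [-15,0,0],
  [-20,0,0],
  [-25,0,0],
  [-25,5,0],
  [-18,15,0],
  [-10,25,0],
  [-5,30,0],
  [0,30,0],
  [0,0,0],
], spin=[-1,-2,-2,-2,-2,-2,-2,-2,0], hand=[0,0,0,0,0,0,0,0,0])

```text
t: 45.45
position: [0.4544, -0.1215, 0.1721]
ee_rot: [[-0.035, -0.999, 0.014], [0.033, 0.013, 0.999], [-0.999, 0.036, 0.033]]
wrist_force: [-0.1, 0.2, -3.4]
gripper_width: 0.0148
```

```bash
python3 st.py
```

```text
t 45.45 pos [ 454.4 -121.5  172.1] jaw yaw 89.2 tilt x,jaw [-0.035  0.033] w 14.8 F [-0.1  0.2 -3.4]
```

Call:
arm_command([
  [0,15,5],
  [4,22,5],
  [6,25,0],
  [7,20,0],
  [7,10,0],
  [0,0,0],
], spin=[0,0,0,0,0,0], hand=[0,0,0,0,0,0])

```text
t: 46.2
position: [0.4778, -0.0263, 0.1805]
ee_rot: [[-0.039, -0.999, 0.016], [0.035, 0.015, 0.999], [-0.999, 0.039, 0.034]]
wrist_force: [-0.8, -0.9, -3.8]
gripper_width: 0.0147
```

```bash
python3 - <<'E'
from st import *
st(); s=camera("scene"); crop(s,230,70,370,260,3.1,"c5s"); c=camera("top"); crop(c,270,110,390,260,4,"c5t")
E
```

```text
t 46.2 pos [477.8 -26.3 180.5] jaw yaw 89.1 tilt x,jaw [-0.039  0.035] w 14.7 F [-0.8 -0.9 -3.8]
```

View pics/c5s.png

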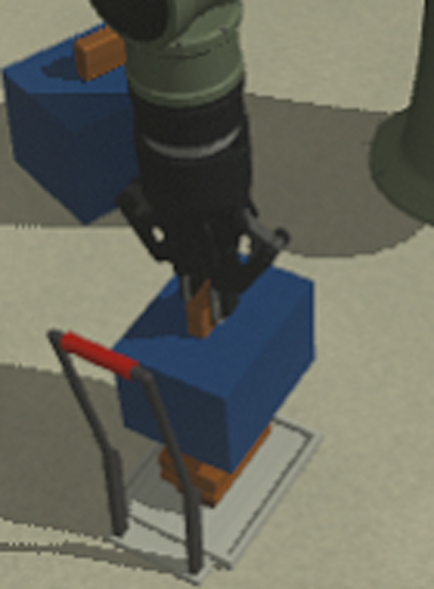

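View pics/c5t.png

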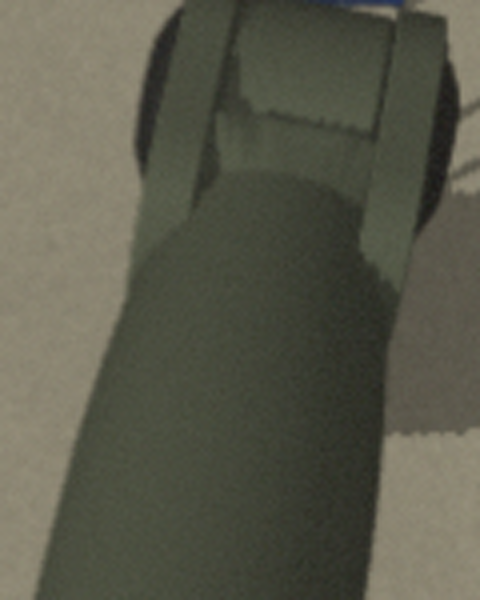

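Call:
arm_command([
  [6,-2,0],
  [0,0,0],
  [-5,1,0],
  [0,0,0],
  [5,-1,-5],
  [0,0,0],
], spin=[0,0,0,0,0,0], hand=[0,0,0,0,0,0])

```text
t: 47.05
position: [0.4831, -0.0309, 0.175]
ee_rot: [[-0.04, -0.999, 0.021], [0.034, 0.019, 0.999], [-0.999, 0.04, 0.033]]
wrist_force: [-0.7, 0.6, -3.4]
gripper_width: 0.0146
```

```bash
python3 st.py
```

```text
t 47.05 pos [483.1 -30.9 175. ] jaw yaw 88.8 tilt x,jaw [-0.04   0.034] w 14.6 F [-0.7  0.6 -3.4]
```

Call:
arm_command([
  [0,2,-12],
  [0,0,-20],
  [0,0,-20],
  [0,0,-15],
  [0,0,0],
], spin=[0,0,0,0,0], hand=[0,0,0,0,0])

```text
t: 47.68
position: [0.4821, -0.0278, 0.1032]
ee_rot: [[-0.041, -0.999, 0.02], [0.035, 0.018, 0.999], [-0.999, 0.042, 0.034]]
wrist_force: [0.1, 0.0, -3.9]
gripper_width: 0.0148
```

```bash
python3 - <<'E'
from st import *
st(); s=camera("scene"); crop(s,250,120,350,260,4.2,"c6s")
E
```

```text
t 47.67 pos [482.1 -27.8 103.2] jaw yaw 88.9 tilt x,jaw [-0.041  0.035] w 14.8 F [ 0.1  0.  -3.9]
```

View pics/c6s.png

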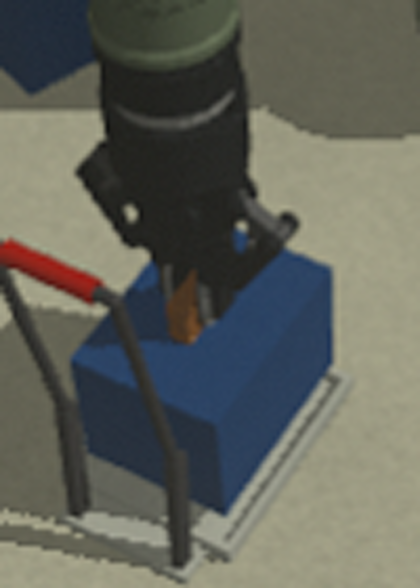

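```bash
python3 - <<'E'
from h import *
s=camera("scene")
crop(s,285,195,345,260,10,"c7s")
o=np.array([250,120])
for n,p,z in (("cov far+y",(220,513),.022),("cov far+y b",(220,513),.026),("tray far+y",(226,557),.012),("cov near+y",(331,373),.022),("tray near+y",(350,376),.012)):
    print(n,np.round(plane(s,np.array(p)/4.2+o,z)[0]*1000,1))
E
```

```text
cov far+y [542.4  20.3  22. ]
cov far+y b [544.7  21.7  26. ]
tray far+y [561.8  35.3  12. ]
cov near+y [417.  28.  22.]
tray near+y [406.1  36.1  12. ]
```

View pics/c7s.png

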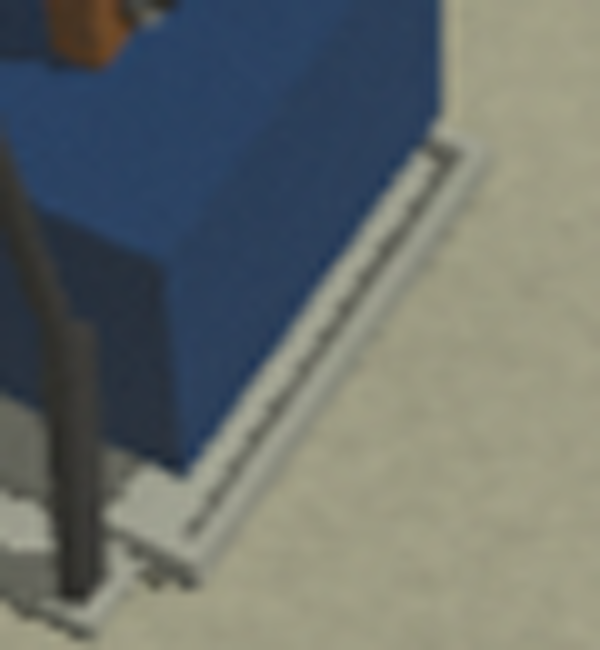

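Call:
arm_command([
  [3,0,0],
  [0,0,0],
  [0,0,-5],
  [0,0,0],
], spin=[2,0,0,0], hand=[0,0,0,0])

```text
t: 48.28
position: [0.4882, -0.0284, 0.101]
ee_rot: [[-0.036, -0.999, -0.018], [0.032, -0.019, 0.999], [-0.999, 0.036, 0.033]]
wrist_force: [0.2, 0.7, -4.2]
gripper_width: 0.0145
```

```bash
python3 - <<'E'
from st import *
st(); s=camera("scene"); crop(s,260,165,340,260,7,"c8s")
E
```

```text
t 48.27 pos [488.2 -28.4 101. ] jaw yaw 91.0 tilt x,jaw [-0.036  0.032] w 14.5 F [ 0.2  0.7 -4.2]
```

View pics/c8s.png

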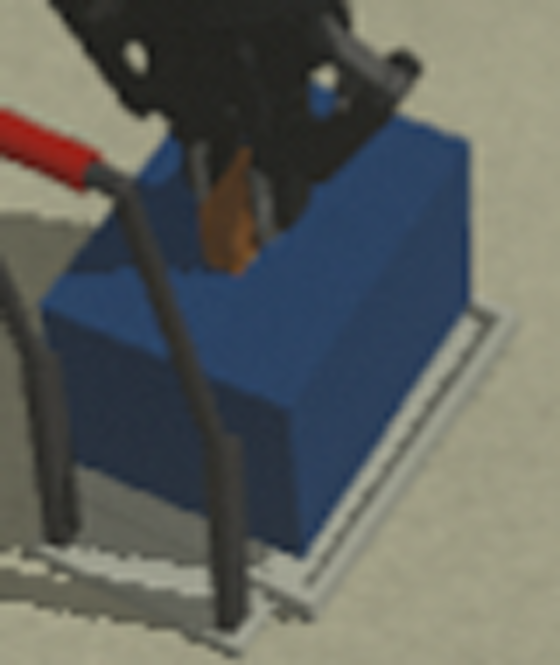

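```bash
cat > cc.py <<'E'
from h import *
def cmp(s,far,near,fl,zf,zn,tf,tn,f,o):
    P=plane(s,np.array([far])/f+o,zf)[0]*1000;Q=plane(s,np.array([near])/f+o,zn)[0]*1000
    A=plane(s,np.array([tf])/f+o,.012)[0]*1000;B=plane(s,np.array([tn])/f+o,.012)[0]*1000
    print("cover",P.round(1),Q.round(1),"tray",A.round(1),B.round(1))
    def fr(a,b,h,w):
        d=(a-b)[:2]; d/=np.linalg.norm(d); n=np.array([-d[1],d[0]])
        return (a+b)[:2]/2-n*w, np.degrees(np.arctan2(d[1],d[0]))
    c,y=fr(P,Q,66,49); t,ty=fr(A,B,77,60); print("cover",c.round(1),round(y,1),"tray",t.round(1),round(ty,1),"diff",(c-t).round(1))
E
python3 - <<'E'
from cc import *
s=camera("scene"); cmp(s,(302,555),(468,303),0,.0215,.0245,(310,613),(512,318),7,np.array([260,165]))
E
```

```text
cover [546.7  25.   21.5] [419.7  23.6  24.5] tray [561.1  36.3  12. ] [409.   37.1  12. ]
cover [483.7 -24.7] 0.6 tray [484.7 -23.3] -0.3 diff [-1.  -1.4]
```

Call:
arm_command([
  [0,1,-6],
  [0,0,-5],
  [0,0,0],
], spin=[-0.5,0,0], hand=[0,0,0])

```text
t: 48.75
position: [0.4882, -0.0274, 0.0894]
ee_rot: [[-0.036, -0.999, -0.008], [0.032, -0.01, 0.999], [-0.999, 0.036, 0.033]]
wrist_force: [0.6, -0.3, -3.8]
gripper_width: 0.0146
```

```bash
python3 - <<'E'
from st import *
st(); s=camera("scene"); crop(s,260,165,340,260,7,"c9s")
E
```

```text
t 48.75 pos [488.2 -27.4  89.4] jaw yaw 90.5 tilt x,jaw [-0.036  0.032] w 14.6 F [ 0.6 -0.3 -3.8]
```

View pics/c9s.png

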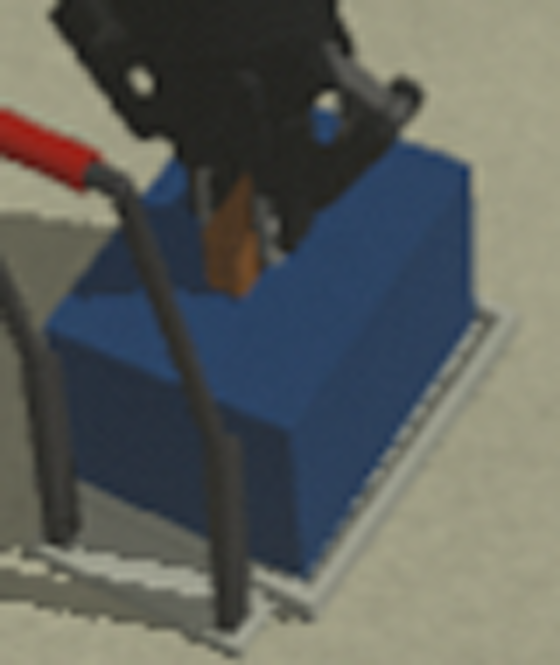

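Call:
arm_command([
  [0,0,-4],
  [0,0,0],
], spin=[0,0], hand=[0,0])

```text
t: 49.05
position: [0.4888, -0.0274, 0.086]
ee_rot: [[-0.035, -0.999, -0.009], [0.032, -0.01, 0.999], [-0.999, 0.034, 0.033]]
wrist_force: [-1.9, -0.1, -0.2]
gripper_width: 0.0146
```

Call:
arm_command([
  [0,0,-3],
  [0,0,0],
], spin=[0,0], hand=[0,0])

```text
t: 49.3
position: [0.4883, -0.0265, 0.0856]
ee_rot: [[-0.034, -0.999, -0.009], [0.033, -0.01, 0.999], [-0.999, 0.034, 0.034]]
wrist_force: [1.1, -1.1, -2.9]
gripper_width: 0.0147
```

```bash
python3 - <<'E'
from st import *
st(); s=camera("scene"); crop(s,260,165,340,260,7,"c10s")
E
```

```text
t 49.3 pos [488.3 -26.5  85.6] jaw yaw 90.5 tilt x,jaw [-0.034  0.033] w 14.7 F [ 1.1 -1.1 -2.9]
```

View pics/c10s.png

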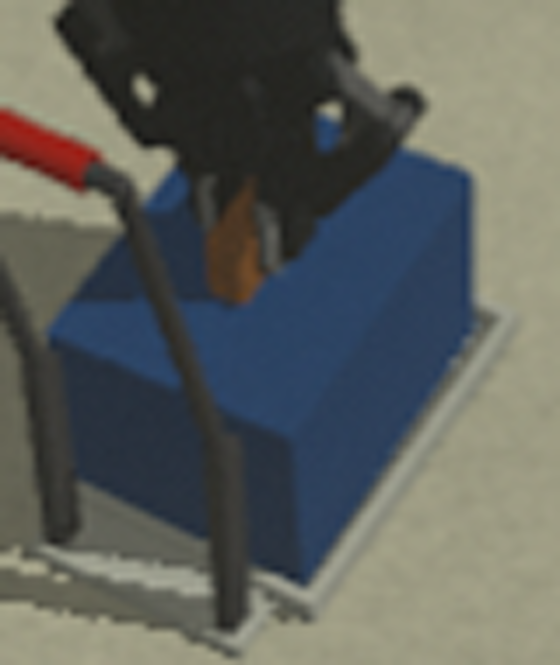

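Call:
arm_command([
  [0,0,0],
  [0,0,0],
  [0,0,0],
  [0,0,15],
  [0,0,30],
  [0,0,40],
  [0,0,0],
], spin=[0,0,0,0,0,0,0], hand=[30,45,45,45,45,45,45])

```text
t: 50.22
position: [0.4893, -0.0267, 0.1754]
ee_rot: [[-0.032, -0.999, -0.009], [0.034, -0.01, 0.999], [-0.999, 0.032, 0.034]]
wrist_force: [0.5, 0.6, 0.1]
gripper_width: 0.0383
```

Call:
arm_command([
  [-20,20,40],
  [-30,40,30],
  [-30,40,10],
  [0,40,0],
  [0,40,0],
  [0,0,0],
], spin=[-5,-10,-10,-10,-10,0], hand=[0,0,0,0,0,0])

```text
t: 50.98
position: [0.4058, 0.1562, 0.2578]
ee_rot: [[0.004, -0.698, 0.716], [0.049, 0.715, 0.697], [-0.999, 0.032, 0.037]]
wrist_force: [0.6, -0.1, 0.0]
gripper_width: -0.0002
```

```bash
python3 bail.py; python3 - <<'E'
from st import *
st(); s=camera("scene"); crop(s,240,130,350,260,5,"d1s"); c=camera("top"); crop(c,280,100,380,250,4,"d1t")
E
```

```text
[162. 242.] [19.8 21.2] a 2.045 dist px 95.3 bar 656 266
[260.9 183.9] [24.7  5.5] a 1.8 dist px 0.4 bar 614 281
t 51.02 pos [405.8 155.2 257.7] jaw yaw 44.2 tilt x,jaw [0.004 0.049] w 0.2 F [ 0.2  0.5 -0.4]
```

View pics/d1s.png

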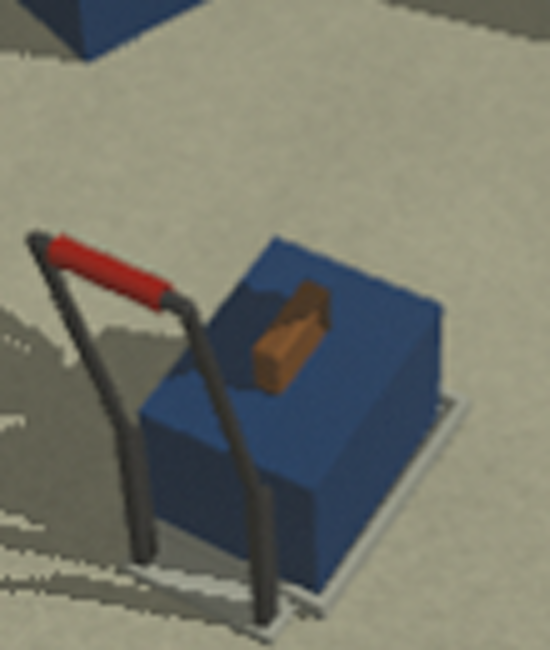

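View pics/d1t.png

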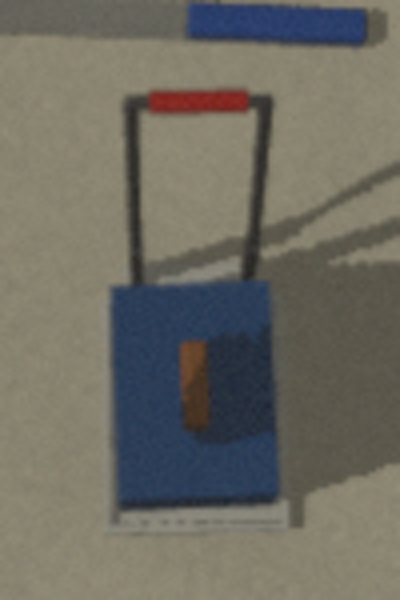

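```bash
python3 - <<'E'
from h import *
c=camera("top"); s=camera("scene")
T=np.array([(112,287),(270,283),(280,498),(118,502)])/4+[280,100]; S=np.array([(142,410),(318,490),(442,305),(278,237)])/5+[240,130]
# order: top: far+y, far-y, near-y, near+y ; scene: far-y, far+y, near+y, near-y
pair=[(T[0],S[1],"far+y"),(T[1],S[0],"far-y"),(T[2],S[3],"near-y"),(T[3],S[2],"near+y")]
for a,b,n in pair:
    P,e=tri(c,a,s,b); print(n,np.round(P*1000,1),"miss",round(e*1000,1))
for n,cc,q in (("top",c,T),("scene",s,S)):
    P=plane(cc,q,.096)[:,:2]*1000; print(n,P.round(1).tolist(),P.mean(0).round(1))
E
```

```text
far+y [547.9  25.6  91.5] miss 4.6
far-y [547.8 -72.2  91.6] miss 4.0
near-y [415.3 -74.1  88.3] miss 3.6
near+y [416.   23.7  90. ] miss 1.1
top [[548.2, 23.4], [548.0, -73.7], [415.5, -75.2], [415.8, 23.1]] [481.9 -25.6]
scene [[549.9, -68.1], [549.8, 29.4], [420.5, 26.5], [420.7, -68.6]] [485.2 -20.2]
```

The cover is seated: its top sits at about 90 mm by triangulation and its centre is about 3 mm off the tray's. Now I'll bring the closed fingers round behind the bail bar.

Call:
arm_command([
  [20,0,40],
  [35,0,40],
  [40,0,10],
  [45,0,0],
  [45,-10,0],
  [40,-20,0],
  [20,-30,0],
  [0,0,0],
], spin=[-6,-6,-6,-6,-6,-6,-6,0], hand=[0,0,0,0,0,0,0,0])

```text
t: 52.22
position: [0.6589, 0.0806, 0.3467]
ee_rot: [[0.031, -0.001, 1.0], [0.034, 0.999, -0.0], [-0.999, 0.034, 0.031]]
wrist_force: [1.0, 0.6, 0.1]
gripper_width: -0.0
```

```bash
python3 st.py
```

```text
t 52.23 pos [658.9  80.6 346.7] jaw yaw -0.0 tilt x,jaw [0.031 0.034] w -0.0 F [1.  0.6 0.1]
```

Call:
arm_command([
  [0,-30,0],
  [0,-35,0],
  [-3,-30,0],
  [-3,-10,0],
  [0,0,0],
  [0,0,-25],
  [0,0,-25],
  [0,0,0],
], spin=[0,0,0,0,0,0,0,0], hand=[0,0,0,0,0,0,0,0])

```text
t: 53.22
position: [0.6502, -0.0241, 0.2956]
ee_rot: [[0.029, -0.008, 1.0], [0.039, 0.999, 0.006], [-0.999, 0.039, 0.03]]
wrist_force: [-0.6, 0.8, 0.4]
gripper_width: 0.0
```

```bash
python3 - <<'E'
from st import *
st(); s=camera("scene"); crop(s,200,60,350,260,3,"e1s")
E
```

```text
t 53.23 pos [650.2 -24.1 295.6] jaw yaw 0.4 tilt x,jaw [0.029 0.039] w 0.0 F [-0.6  0.8  0.4]
```

View pics/e1s.png

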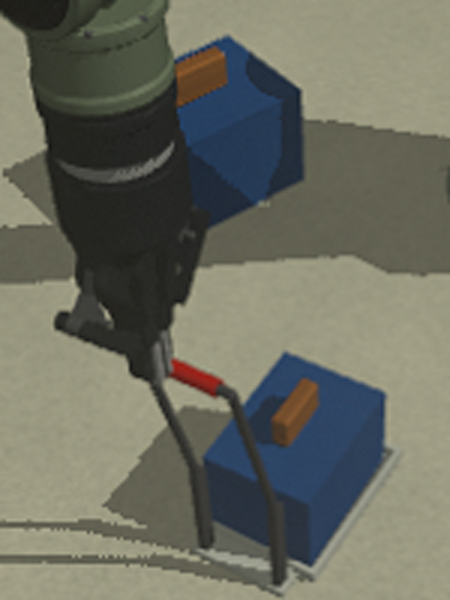

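Call:
arm_command([
  [0,-2,-25],
  [0,0,-28],
  [0,0,0],
  [-10,0,0],
  [-12,0,0],
  [-14,0,0],
  [-15,0,0],
  [0,0,0],
], spin=[0,0,0,0,0,0,0,0], hand=[0,0,0,0,0,0,0,0])

```text
t: 54.28
position: [0.6028, -0.0238, 0.2571]
ee_rot: [[0.052, -0.013, 0.999], [0.037, 0.999, 0.011], [-0.998, 0.036, 0.052]]
wrist_force: [0.1, -0.4, 1.2]
gripper_width: -0.0
```

```bash
python3 bail.py; python3 - <<'E'
from st import *
st(); s=camera("scene"); crop(s,200,60,350,260,3,"e2s")
E
```

```text
[162. 242.] [19.8 21.2] a 2.045 dist px 95.3 bar 656 266
[276.5 176. ] [9.5 5.6] a 1.605 dist px 8.0 bar 578 286
t 54.33 pos [603.5 -23.9 257.2] jaw yaw 0.6 tilt x,jaw [0.052 0.037] w -0.1 F [-0.3 -1.  -0.4]
```

View pics/e2s.png

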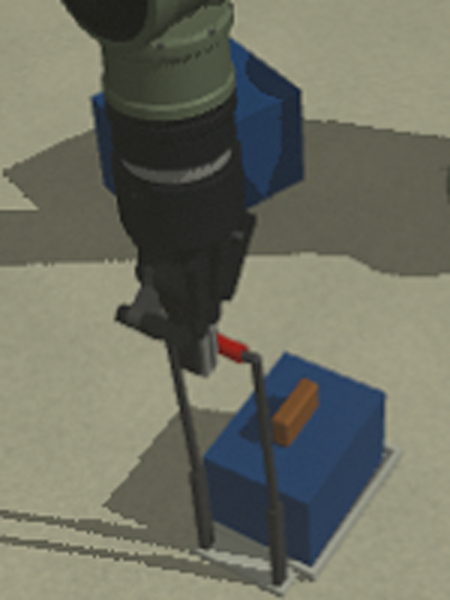

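Call:
arm_command([
  [2,0,-15],
  [0,0,-10],
  [0,0,0],
  [-10,0,-3],
  [-12,0,-4],
  [-13,0,-6],
  [0,0,0],
], spin=[0,0,0,0,0,0,0], hand=[0,0,0,0,0,0,0])

```text
t: 55.25
position: [0.583, -0.0238, 0.231]
ee_rot: [[0.085, -0.015, 0.996], [0.036, 0.999, 0.012], [-0.996, 0.035, 0.085]]
wrist_force: [-0.6, 0.1, -0.6]
gripper_width: -0.0005
```

```bash
python3 bail.py; python3 - <<'E'
from st import *
st(); s=camera("scene"); crop(s,200,60,350,260,3,"e3s")
E
```

```text
[162. 242.] [19.8 21.2] a 2.045 dist px 95.3 bar 656 266
[283.6 167.7] [8.5 5.4] a 1.45 dist px 7.5 bar 549 285
t 55.3 pos [583.4 -23.8 231. ] jaw yaw 0.7 tilt x,jaw [0.085 0.036] w 0.3 F [1.8 0.7 0.4]
```

View pics/e3s.png

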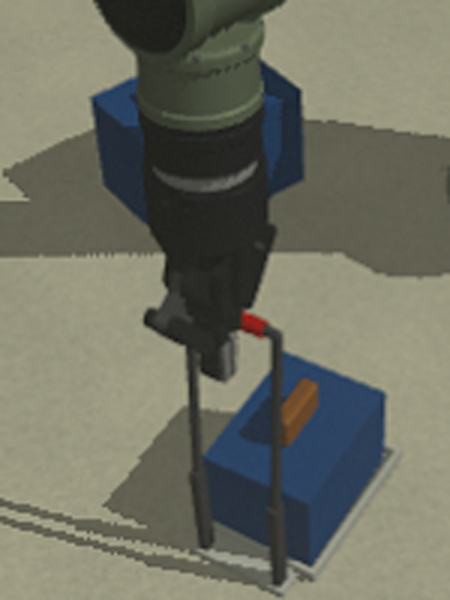

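Call:
arm_command([
  [-25,0,-2],
  [-30,0,-6],
  [-30,0,-10],
  [0,0,0],
], spin=[0,0,0,0], hand=[0,0,0,0])

```text
t: 55.85
position: [0.4952, -0.0236, 0.2082]
ee_rot: [[0.078, -0.015, 0.997], [0.038, 0.999, 0.012], [-0.996, 0.037, 0.079]]
wrist_force: [0.2, -0.5, 0.1]
gripper_width: -0.0
```

```bash
python3 bail.py; python3 - <<'E'
from st import *
st(); s=camera("scene"); crop(s,200,60,350,260,3,"e4s")
E
```

```text
[162. 242.] [19.8 21.2] a 2.045 dist px 95.3 bar 656 266
[305.2 152.5] [7.8 4.8] a 0.78 dist px 3.1 bar 440 231
t 55.9 pos [497.1 -23.9 209. ] jaw yaw 0.7 tilt x,jaw [0.081 0.038] w -0.0 F [0.3 0.3 0.2]
```

View pics/e4s.png

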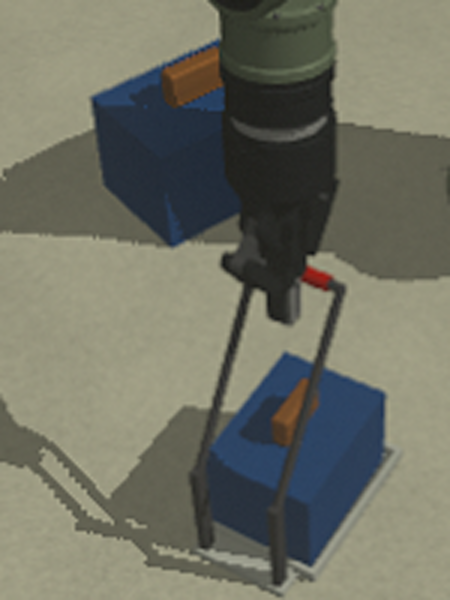

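Call:
arm_command([
  [5,0,25],
  [0,0,30],
  [-25,0,10],
  [-25,0,0],
  [-12,0,0],
  [0,0,0],
], spin=[0,0,0,0,0,0], hand=[0,0,0,0,0,0])

```text
t: 56.7
position: [0.4489, -0.0256, 0.2783]
ee_rot: [[0.088, -0.017, 0.996], [0.036, 0.999, 0.013], [-0.995, 0.035, 0.088]]
wrist_force: [-0.2, -1.0, 0.0]
gripper_width: -0.0001
```

```bash
python3 bail.py; python3 - <<'E'
from st import *
st(); s=camera("scene"); crop(s,200,30,350,230,3,"e5s")
E
```

```text
[162. 242.] [19.8 21.2] a 2.045 dist px 95.3 bar 656 266
[298.5 149.7] [22.3  4.9] a 1.0 dist px 0.1 bar 472 257
t 56.75 pos [449.3 -25.6 278.2] jaw yaw 0.8 tilt x,jaw [0.088 0.036] w -0.0 F [ 1.2  0.3 -0.9]
```

View pics/e5s.png

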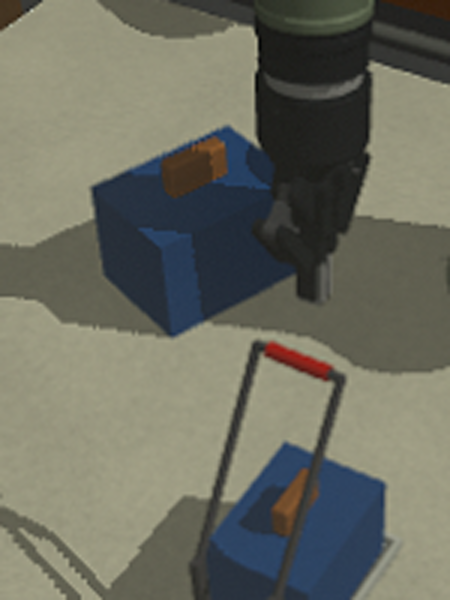

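Call:
arm_command([
  [25,0,0],
  [30,0,0],
  [5,0,0],
  [0,0,-30],
  [0,0,-33],
  [0,0,0],
], spin=[0,0,0,0,0,0], hand=[0,0,0,0,0,0])

```text
t: 57.55
position: [0.5129, -0.0256, 0.2125]
ee_rot: [[0.086, -0.017, 0.996], [0.036, 0.999, 0.014], [-0.996, 0.035, 0.087]]
wrist_force: [0.3, -0.4, 0.2]
gripper_width: -0.0001
```

```bash
python3 st.py
```

```text
t 57.55 pos [512.9 -25.6 212.5] jaw yaw 0.8 tilt x,jaw [0.086 0.036] w -0.1 F [ 0.3 -0.4  0.2]
```

Call:
arm_command([
  [-28,0,-5],
  [-30,0,-20],
  [-28,0,-25],
  [0,0,0],
], spin=[0,0,0,0], hand=[0,0,0,0])

```text
t: 58.05
position: [0.429, -0.0263, 0.1669]
ee_rot: [[0.095, -0.018, 0.995], [0.035, 0.999, 0.015], [-0.995, 0.034, 0.095]]
wrist_force: [0.9, -0.4, 0.6]
gripper_width: 0.0002
```

```bash
python3 bail.py; python3 - <<'E'
from st import *
st(); s=camera("scene"); crop(s,200,50,350,250,3,"e6s")
E
```

```text
[162. 242.] [19.8 21.2] a 2.045 dist px 95.3 bar 656 266
[318.4 157.4] [8.9 4.5] a 0.355 dist px 3.6 bar 398 165
t 58.1 pos [431.9 -27.  168.4] jaw yaw 0.9 tilt x,jaw [0.099 0.034] w 0.1 F [ 0.3 -0.9  0.3]
```

View pics/e6s.png

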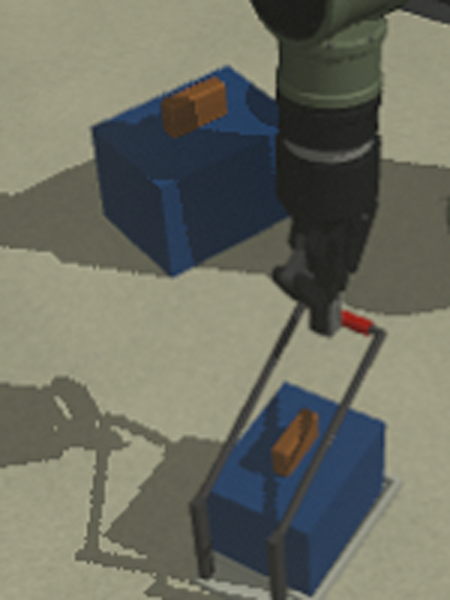

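Call:
arm_command([
  [8,0,20],
  [0,0,35],
  [-5,0,10],
  [0,0,0],
], spin=[0,0,0,0], hand=[0,0,0,0])

```text
t: 58.65
position: [0.4437, -0.0287, 0.2416]
ee_rot: [[0.111, -0.02, 0.994], [0.031, 0.999, 0.016], [-0.993, 0.029, 0.111]]
wrist_force: [-0.6, 0.8, -0.4]
gripper_width: -0.0001
```

```bash
python3 bail.py; python3 st.py
```

```text
[162. 242.] [19.8 21.2] a 2.045 dist px 95.3 bar 656 266
[313.2 155.3] [20.2  4.5] a 0.47 dist px 0.2 bar 407 185
t 58.7 pos [443.7 -28.7 241.2] jaw yaw 0.9 tilt x,jaw [0.11  0.031] w -0.0 F [0.6 0.  1.2]
```

Call:
arm_command([
  [-20,1,0],
  [-22,1,0],
  [0,0,0],
  [0,0,-25],
  [0,0,-25],
  [0,0,0],
], spin=[0,0,0,0,0,0], hand=[0,0,0,0,0,0])

```text
t: 59.45
position: [0.4023, -0.0267, 0.1868]
ee_rot: [[0.108, -0.019, 0.994], [0.032, 0.999, 0.016], [-0.994, 0.03, 0.109]]
wrist_force: [-0.1, 0.1, 0.9]
gripper_width: 0.0002
```

```bash
python3 bail.py; python3 - <<'E'
from st import *
st(); s=camera("scene"); crop(s,250,90,360,210,5,"e7s")
E
```

```text
[161.7 242.4] [19.2 21.5] a 2.045 dist px 95.8 bar 656 266
[313.2 155.3] [20.2  4.5] a 0.47 dist px 0.2 bar 407 185
t 59.5 pos [403.1 -27.  187.9] jaw yaw 0.9 tilt x,jaw [0.11  0.032] w 0.1 F [-0.2  0.1  0.2]
```

View pics/e7s.png

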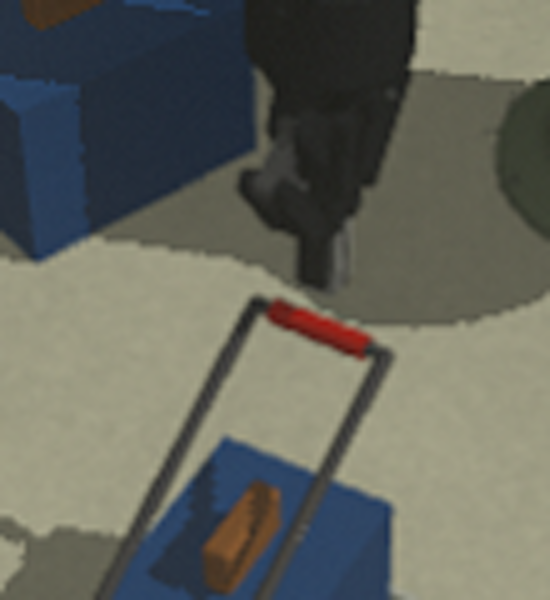

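Tip is just above the bar. Pushing down, following the arc.

Call:
arm_command([
  [0,0,-20],
  [-2,0,-20],
  [-2,0,-20],
  [-2,0,-15],
  [0,0,0],
], spin=[0,0,0,0,0], hand=[0,0,0,0,0])

```text
t: 60.18
position: [0.4044, -0.029, 0.1175]
ee_rot: [[0.122, -0.02, 0.992], [0.028, 0.999, 0.017], [-0.992, 0.026, 0.123]]
wrist_force: [-0.7, 0.3, -0.5]
gripper_width: -0.0002
```

```bash
python3 bail.py; python3 - <<'E'
from st import *
st(); s=camera("scene"); crop(s,250,90,360,230,4,"e8s")
E
```

```text
[162. 242.] [19.8 21.2] a 2.045 dist px 95.3 bar 656 266
[322. 167.] [7.8 4.1] a 0.135 dist px 5.0 bar 388 126
t 60.23 pos [405.1 -29.2 118.2] jaw yaw 1.0 tilt x,jaw [0.123 0.028] w -0.2 F [ 0.2 -0.2  0.4]
```

View pics/e8s.png

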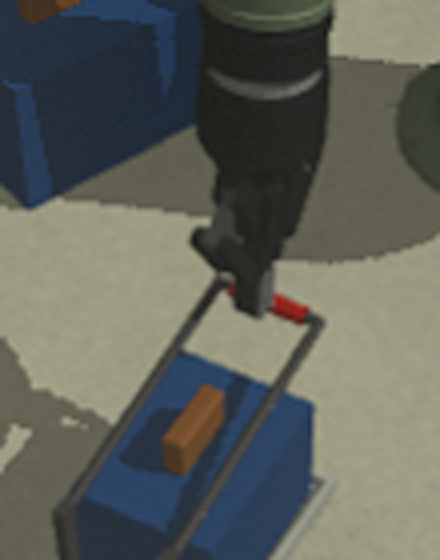

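Call:
arm_command([
  [0,0,20],
  [-12,2,5],
  [0,0,0],
], spin=[0,0,0], hand=[0,0,0])

```text
t: 60.65
position: [0.3942, -0.0275, 0.1461]
ee_rot: [[0.127, -0.02, 0.992], [0.027, 0.999, 0.017], [-0.992, 0.024, 0.128]]
wrist_force: [0.0, -0.0, -0.3]
gripper_width: 0.0003
```

```bash
python3 bail.py; python3 st.py
```

```text
[162. 242.] [19.8 21.2] a 2.045 dist px 95.3 bar 656 266
[316.5 164.8] [19.7  4.1] a 0.195 dist px 0.2 bar 390 137
t 60.7 pos [395.1 -27.8 146.2] jaw yaw 1.0 tilt x,jaw [0.128 0.027] w -0.1 F [ 0.7 -1.2  0.7]
```

Call:
arm_command([
  [-3,0,-15],
  [-3,0,-15],
  [-3,0,-15],
  [-3,0,-12],
  [0,0,0],
], spin=[0,0,0,0,0], hand=[0,0,0,0,0])

```text
t: 61.32
position: [0.3829, -0.0279, 0.087]
ee_rot: [[0.13, -0.02, 0.991], [0.026, 1.0, 0.017], [-0.991, 0.024, 0.13]]
wrist_force: [0.4, -0.2, 0.3]
gripper_width: -0.0002
```

```bash
python3 bail.py; python3 - <<'E'
from st import *
st(); s=camera("scene"); crop(s,250,90,360,230,4,"e9s")
E
```

```text
[161.7 242.4] [19.2 21.5] a 2.045 dist px 95.8 bar 656 266
[317.  173.1] [18.9  4.1] a 0.015 dist px 0.3 bar 387 104
t 61.38 pos [383.5 -28.   87.5] jaw yaw 1.0 tilt x,jaw [0.131 0.026] w -0.2 F [ 0.3 -0.4  0.1]
```

View pics/e9s.png

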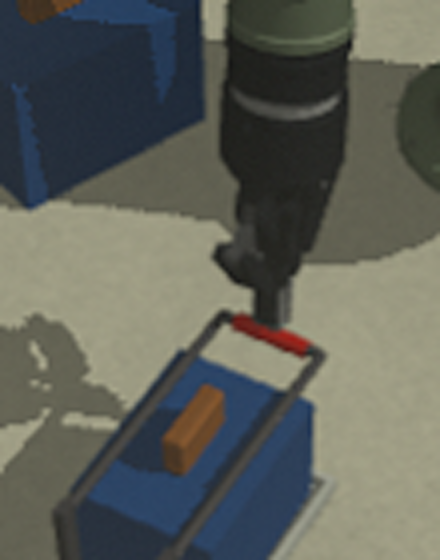

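Call:
arm_command([
  [0,0,-4],
  [0,0,0],
], spin=[0,0], hand=[0,0])

```text
t: 61.68
position: [0.385, -0.0285, 0.0845]
ee_rot: [[0.133, -0.02, 0.991], [0.025, 1.0, 0.017], [-0.991, 0.022, 0.134]]
wrist_force: [-0.4, -0.2, 0.2]
gripper_width: -0.0001
```

```bash
python3 bail.py; python3 st.py
```

```text
[161.7 242.4] [19.2 21.5] a 2.045 dist px 95.8 bar 656 266
[316.9 174.2] [19.   3.8] a -0.01 dist px 0.3 bar 387 99
t 61.73 pos [385.3 -28.5  84.7] jaw yaw 1.0 tilt x,jaw [0.134 0.025] w 0.1 F [-0.3 -0.9 -0.3]
```

Call:
arm_command([
  [0,0,15],
  [0,0,30],
  [0,0,40],
  [-5,40,20],
  [0,50,10],
  [0,50,0],
  [0,50,0],
  [0,0,0],
  [0,0,0],
], spin=[0,0,0,0,0,0,0,0,0], hand=[0,0,0,0,0,0,0,0,0])

```text
t: 62.85
position: [0.3817, 0.167, 0.2068]
ee_rot: [[0.142, -0.018, 0.99], [0.026, 1.0, 0.015], [-0.99, 0.024, 0.143]]
wrist_force: [-0.2, -0.4, 0.2]
gripper_width: -0.0003
```

```bash
python3 bail.py; python3 - <<'E'
from st import *
st(); s=camera("scene"); crop(s,240,130,350,260,5,"z1s"); c=camera("top"); crop(c,280,130,380,260,4,"z1t"); cv2.imwrite("pics/z1f.png",c["frame"][:,:,::-1])
for n,cc in (("top0",c),):
    a=cv2.imread("pics/top0.png").astype(int); b=c["frame"][:,:,::-1].astype(int)
E
```

```text
[162. 242.] [19.8 21.2] a 2.045 dist px 95.3 bar 656 266
[316.9 174. ] [18.8  3.6] a -0.005 dist px 0.3 bar 387 100
t 62.9 pos [381.8 166.8 206.8] jaw yaw 0.8 tilt x,jaw [0.142 0.026] w -0.0 F [-0.2  0.5 -1.3]
```

View pics/z1s.png

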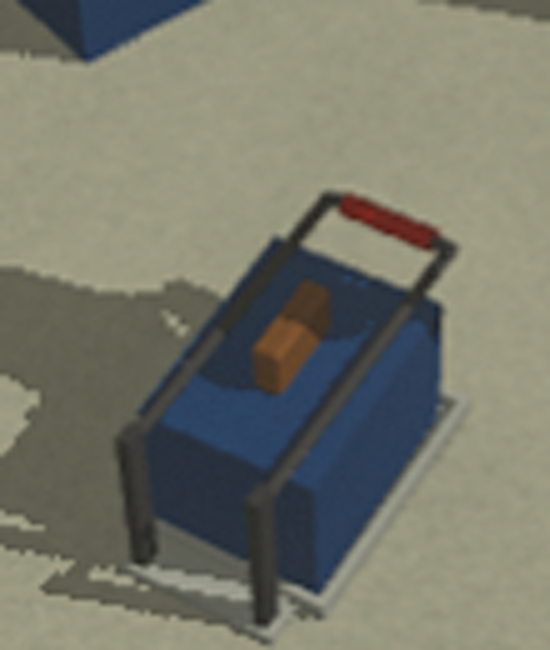

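View pics/z1f.png

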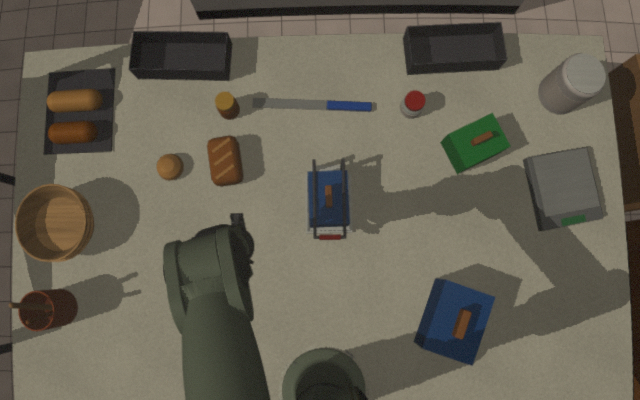

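The bail is level at about 0 rad, with one leg on each side of the handle. The cover (scene crop, handle near (290,335)) is seated. In the top view the loaf (224,161), roll (169,166), jars (227,105) and (413,103) and knife are where they started, and the arm touches nothing.

```bash
python3 - <<'E'
from cell import *
print(finish_job())
E
```

```text
the job is handed in; nothing more can be done
None
```

The job is handed in at about 63 s of the 210 s allowed; no verdict was reported, so the results below are my own camera checks.

**What I did:**
- I swung the bail open to about 1.80 rad.
- I stacked the three slabs present on the stand; both views showed no others.
- I set the smaller blue cover over the pile.
- I swung the bail back down.

**Last checks:**
- **Bail:** about 0 rad, with one leg on each side of the handle.
- **Cover:** its centre is about 3 mm from the tray centre in the top view, and both views put its top at 88–92 mm. That is a little under the expected 96 mm, so it is not resting on the rim.
- **Pile:** about 2 mm off centre before covering, and nearly parallel to the tray. It can't be seen under the cover, so I couldn't recheck it.
- **Loaf, roll, jars and knife:** they look where they started, and the arm stood clear.

**What went wrong or disagreed:**
- The two cameras differed by 3–5 mm.
- The real fingertips sat about 20 mm behind the reported TCP. This cost one missed grip on the bail bar and several on the first slab, with fingers closing above or on it.
- The bail slipped out of the fingers once on opening.
- The tool drifted to about 8° tilt by the end. The cover was tilted by only 1–2° as it went down.

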